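Tilt the drip rack and set the rinsed tin on it mouth-down to drain

ROBOT

A 6-joint arm with a two-finger parallel gripper is mounted at the origin on a cart in front of the work surface, level with it; the furniture and walls round the work are solid. World frame = base frame: x ahead of the robot, y to its left, z up, the work surface at z = 0. Lengths are in m, angles in degrees, forces in N, time in s.
With the tool pointing down it reaches from about 0.35 to 0.875 m from the base axis. Payload 4.2 kg.
Tool frame: the origin (TCP) lies between the finger pads; the fingertips stand 14 mm ahead of it and the grasp point (between the pads) lies 5 mm behind it (r.tcp_to_tips is the distance from the TCP to the fingertips, in m); y points along the fingers, x is the direction in which the jaws open and shut, and the axes are right-handed (so a half turn about y gives the same grasp; the last joint's range is limited). The gripper opens to 87 mm and grips with 3 to 60 N. Pads are 19 mm wide; open, the fingers measure 117 mm over their backs; the gripper's body (75 mm by 190 mm) begins 51 mm behind the grasp point.
Start: joints at [-48.896, 22.042, 0.453, 0, -68.411, -14.817], TCP at [0.277, -0.56, 0.237] pointing down, gripper open.
Joint ranges: [-179.83, 179.83], [-69.29, 118.12], [-61.27, 80.66], [-181.25, 117.63], [-171.15, -9.14], [-177.46, 177.46]. Speed limits (degrees/s): [159.86, 159.86, 180, 180, 180, 180].

INTERFACE

Orientations are given as a 3x3 rotation matrix whose columns are the frame's x, y, z axes.
In Python, from station import sense, optics, ticket, r gives the robot as it stands.
- The arm moves only by the tool carry_out, never from a script. Its argument "steps" is a list that holds one entry, the list of rows, each a list of 6 numbers: the shift along the world's x, y, z in cm, then the turn, a rotation vector about the world's x, y, z in rad. A call has 1 to 20 rows; each row is the pose to reach, as a shift and turn from the pose commanded when the call began; what a row does not reach only later rows make up. A row lasts 1/8 s, in which the tool goes at most 62.5 mm and 10.7 degrees, less where a joint would pass 70% of its speed; a pose out of reach is approached as far as the arm can. A call with a gripper value outside its range is refused whole. "fingers" is the closure in counts, from 0 (fully open) to 255 (shut), set as the call begins (left out, the last holds). The fingers move at their own pace and stop on an object; the grip force is fixed at half the most. Time passes only in rows, so rows that repeat a pose let the fingers close. It gives the time, the measured TCP pose, the force and the opening at its end, in the units of the state.
- sense(): the state, without advancing time (a new reading comes with each control period).
- optics.capture(name): name is "scene" or "top"; returns a dict with "image" (480x640x3 uint8, red, green, blue), "fov_y" (degrees; the focal length in pixels is half the picture's height over the tangent of half this angle, whatever the lens; pixels are square), "cx", "cy" (the principal point, pixels), "k1" (the pictures are not rectified: a ray, as slopes to the right and down, at radius r is drawn at 1 + k1 r^2 times it, then the intrinsics apply), "rvec" (rotation vector, rad) and "tvec" (3), from world to camera coordinates, as OpenCV has them. Camera axes: x right, y down, z forward; pixel columns grow to the right and rows downward; lengths in m; the calibration is good to about 2 mm. A picture is of the moment at which its call begins. There is no depth.
- ticket.finish_job(): hands the job in, once; it reports no verdict.
The state is a dict: "time_s": time; "joints": joint angles; "joint_velocities": joint speeds; "effort": joint torques, N m; "tcp_pos": TCP position; "ee_rot": TCP orientation; "wrist_force": force on the tool from outside, world axes, zero at the start; "moment": the same for the moment, N m; "gripper_width": opening from 0.0 (shut) to 1.0 (fully open).
Only numpy, scipy, OpenCV 4.12 (cv2) and the standard library are available. Lean on these libraries where they do the work, as an engineer would, in place of code of your own. Each camera call takes 0.05 s, during which the arm holds its last target.

TASK

The empty glue tin has been rinsed and must drain. First raise the slatted leaf of the drip rack by its wooden knob to 25 degrees from level and let go, so that its stiff hinge holds it there; then turn the empty tin over and set it gently on the leaf, mouth-down with its rim flat on the slats, and let go of it. Do not disturb the tin of nails or the other things that stand and lie about.

Things in the scene. Friction and masses are not known exactly. Their poses are not given: they have to be found in the camera images.
- tin: The empty glue tin: a plain bright steel cup, 75 mm tall, 64 mm wide round the body and 67 mm over the rim at the mouth, 3 mm wall and bottom, 0.14 to 0.28 kg; it stands mouth-up on the bench at the start. Origin: centre of its outer bottom; z points from the bottom to the mouth.
- tin_mouth (a point): Centre of the empty tin's mouth, in the plane of its rim, 75 mm along the tin's z from the bottom.
- drip_rack: The drip rack, fixed on the bench beyond the long boards, to the robot's right: a dark steel drip tray, 212 x 176 mm, 16 mm high, with dark wooden cheeks at both sides that carry the hinge, and a slatted wooden leaf on it. Origin: centre of the tray's underside; x points away from the robot, up the leaf's slope; y along the hinge; z up.
- rack_pivot (a point): Middle of the leaf's hinge line (which runs along the rack's y), 34 mm above the bench, 90 mm from the rack's centre towards the robot.
- rack_leaf (a joint): Angle of the leaf from level, rad: 0 lying flat, growing as its far end, with the knob, rises. The hinge is stiff (about 1.6 N m, some 9 N at the knob) and holds the leaf wherever it is left, with the tin on it too.
- leaf_toe (a point): Middle of the leaf's lower end where the slat tops meet the toe lip, 6 mm up the leaf from the hinge line and 10 mm above it square to the leaf; turns with the leaf: x points up the slope, z is square to the slats, and the slat tops are the plane z = 0. From here the slats (five, 17 mm wide, 9.5 mm gaps, over a width of 123 mm) run 186 mm up the slope; the lip, 10 mm thick, ends at x = 0 and stands 12 mm above the slats.
- leaf_knob (a point): Centre of the head of the turned wooden knob at the leaf's upper end, 170 mm up the slope from leaf_toe and 28 mm above the slat tops; the head is 27 mm across, 19 mm high, and the knob's top is 40 mm above the slats. Axes as for leaf_toe.
- nail_tin: A tin of nails of nearly the same size (66 mm wide, 75 mm tall, speckled zinc, nails in it), standing mouth-up; leave it. Origin: centre of its bottom.
- bored_block: Pale wooden block with a bored hole, 73 x 91 mm, 120 mm tall, standing; leave it. Origin: centre of its underside.
- block_plane: Block plane, dark metal, 155 mm long, 60 mm wide, 59 mm high, standing beyond the drip rack to its right; leave it. Origin: centre of its underside.
- spool: Turned wooden sleeve, 42 mm wide, 70 mm tall, standing; leave it. Origin: centre of its underside.
- small_spool: Low turned wooden sleeve, 44 mm wide, 40 mm tall, standing beyond the rack; leave it. Origin: centre of its underside.
- screwdriver: Small screwdriver with a red handle, 186 mm long, 26 mm high, lying beside the long boards; leave it. Origin: its middle, on the bench.
- box: Round bentwood box, fixed, 164 mm wide, 140 mm tall, at the far left. Origin: centre of its underside.
- long_boards: Three long boards, fixed, stacked criss-cross up to 80 mm high, between the tins and the drip rack: the stack is some 130 mm wide, and its middle line runs straight from 0.26 m ahead and 0.03 m right of the robot's base to 0.90 m ahead and 0.53 m right. Origin: about its middle. The free bench on its left ends at the bench's left edge, from 0.42 m ahead and 0.06 m left of the base to 0.85 m ahead and 0.20 m left.

How it is judged:
By the outcome, as a careful person would: the job done as asked, in the order asked, and still so for the second after the job is handed in, with the robot touching nothing.
It also fails if it takes over 67 s, if anything falls off the work surface, if the arm or the gripper's body presses on something with over 40 N, if the wrist force passes 120 N, or if a joint passes its speed limit or range.

## Working session

There is one attempt and no reset: what is moved stays moved. The work goes in short steps, Python scripts to look and compute and a tool call to move; the robot and the scene stay as the last step left them, time stands still between calls to the robot, and variables do not carry over. Pictures are saved under pics/ and viewed, and the job is handed in when it is done.

Besides the shell and the picture viewer there is one more tool, called by a JSON object that holds its "method" and its "body". carry_out: Moves the arm, as the interface text tells. Its arguments: {"type":"object","properties":{"steps":{"type":"array","items":{"type":"array","items":{"type":"array","items":{"type":"number"}}}},"fingers":{"type":"number"}},"required":["steps"]}

```bash
ls -la; mkdir -p pics; cat > h.py <<'E'
import numpy as np, cv2
from station import sense, optics, ticket, r
def snap(name,fn):
    c=optics.capture(name); cv2.imwrite('pics/'+fn,c['image'][:,:,::-1]); 
    np.savez('pics/'+fn+'.npz',**c); return c
def proj(c,P):
    P=np.atleast_2d(P).astype(float); R,_=cv2.Rodrigues(np.array(c['rvec'],float)); q=P@R.T+np.array(c['tvec'],float).ravel()
    s=q[:,:2]/q[:,2:]; r2=(s**2).sum(1,keepdims=True); s=s*(1+float(c['k1'])*r2)
    f=240/np.tan(np.radians(float(c['fov_y']))/2); return s*f+[float(c['cx']),float(c['cy'])]
def ray(c,uv):
    f=240/np.tan(np.radians(float(c['fov_y']))/2); d=(np.array(uv,float)-[float(c['cx']),float(c['cy'])])/f
    s=d.copy()
    for _ in range(30): s=d/(1+float(c['k1'])*(s@s))
    R,_=cv2.Rodrigues(np.array(c['rvec'],float)); t=np.array(c['tvec'],float).ravel()
    o=-R.T@t; v=R.T@np.array([s[0],s[1],1]); return o,v/np.linalg.norm(v)
def atz(c,uv,z):
    o,v=ray(c,uv); return o+v*(z-o[2])/v[2]
def tri(*a):
    A=0;b=0
    for c,uv in a:
        o,v=ray(c,uv); M=np.eye(3)-np.outer(v,v); A=A+M;b=b+M@o
    p=np.linalg.solve(A,b); return p,[np.linalg.norm(proj(c,p)[0]-uv) for c,uv in a]
E
python3 - <<'E'
from h import *
for n in('scene','top'):
    c=snap(n,n+'0.png'); print(n,{k:c[k] for k in c if k!='image'}); print(ray(c,[320,240]))
print(sense()); print(r.tcp_to_tips)
E
```

```text
total 12
drwxr-xr-x  3 agent agent 4096 Dec  6 16:13 .
drwxr-xr-x 23 root  root  4096 Dec  6 16:13 ..
drwxr-xr-x  2 agent agent 4096 Dec  6 16:13 pics
scene {'fov_y': 44.77884357625169, 'cx': 309.5502937178663, 'cy': 228.97919739097003, 'k1': -0.19159948729530904, 'rvec': array([ 1.98821471,  0.11591234, -0.06930623]), 'tvec': array([-0.59424555, -0.03797254,  1.76479064])}
(array([ 0.77226142, -1.54914305,  0.68762185]), array([-0.0831748 ,  0.90139421, -0.42493579]))
top {'fov_y': 54.055436803827774, 'cx': 319.20826775470715, 'cy': 246.90836601391834, 'k1': -0.01022188789784833, 'rvec': array([ 2.15919927, -2.21828805,  0.00645521]), 'tvec': array([-0.18934234,  0.61880274,  1.0477098 ])}
(array([ 0.57564577, -0.23664836,  1.06258773]), array([ 0.0504446 ,  0.02696552, -0.99836276]))
{'time_s': 0.1, 'joints': array([-4.88974618e+01,  2.20853452e+01,  3.86349573e-01, -2.65020268e-02,
       -6.84111929e+01, -1.48158177e+01]), 'joint_velocities': array([ 0.0103526 , -0.1474319 ,  0.08613061,  0.02077738,  0.09720571,
        0.05523823]), 'effort': array([-1.71147794e-04, -3.91689956e+01,  1.87936914e+01,  4.23190668e+00,
        1.34860683e-02, -6.97209202e-05]), 'tcp_pos': array([ 0.27656832, -0.55989211,  0.23556794]), 'ee_rot': array([[-4.42709505e-01, -9.40177947e-04, -8.96664603e-01],
       [ 8.96662934e-01,  1.73188395e-03, -4.42710497e-01],
       [ 1.96914568e-03, -9.99998058e-01,  7.63012311e-05]]), 'wrist_force': array([ 0.39979936,  0.1867255 , -0.53971439]), 'moment': array([-0.00214741,  0.03560244,  0.01873708]), 'gripper_width': 1.0015583661769054}
0.014
```

View pics/scene0.png

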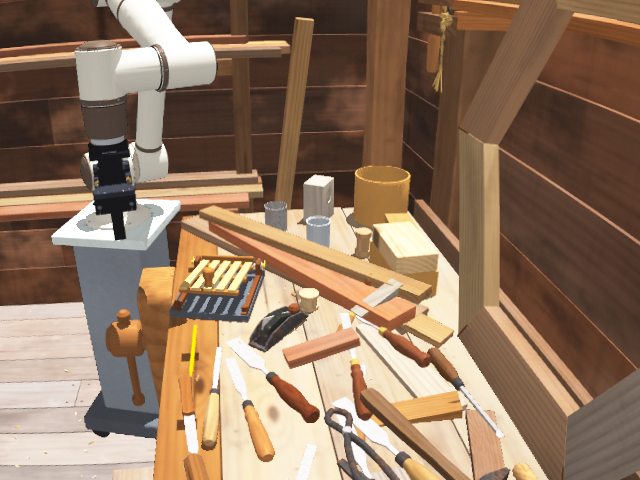

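View pics/top0.png

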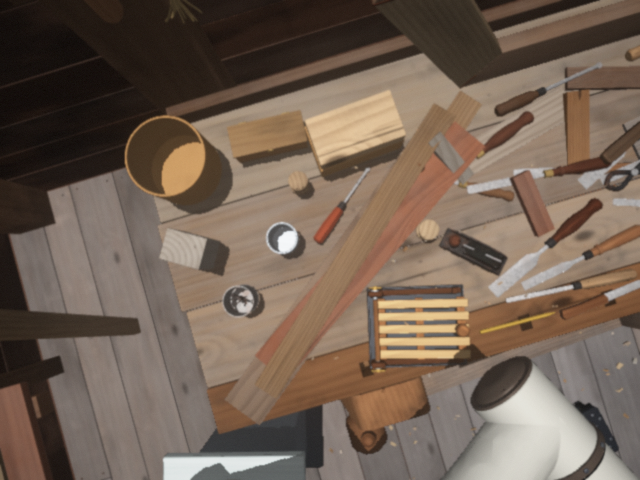

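```bash
python3 - <<'E'
from h import *
c=dict(np.load('pics/top0.png.npz')); s=dict(np.load('pics/scene0.png.npz'))
print(proj(c,[[0,0,0],[.5,0,0],[.5,-.3,0],[.26,-.03,0],[.9,-.53,0]]))
im=cv2.imread('pics/top0.png'); 
cv2.imwrite('pics/t_rack.png',cv2.resize(im[260:400,340:500],None,fx=5,fy=4.2857*5/4.2857,interpolation=3)[:600])
cv2.imwrite('pics/t_tins.png',cv2.resize(im[205:335,210:340],None,fx=4.6,fy=4.6,interpolation=3))
im=cv2.imread('pics/scene0.png')
cv2.imwrite('pics/s_rack.png',cv2.resize(im[240:330,165:275],None,fx=6.6,fy=6.6,interpolation=3))
cv2.imwrite('pics/s_tins.png',cv2.resize(im[165:265,250:380],None,fx=6,fy=6,interpolation=3))
E
```

```text
[[234.51751844 523.69204042]
 [229.82003863 299.5516277 ]
 [362.46236029 296.32987469]
 [245.26047745 406.25653523]
 [458.81157088 116.81051066]]
```

View pics/t_rack.png

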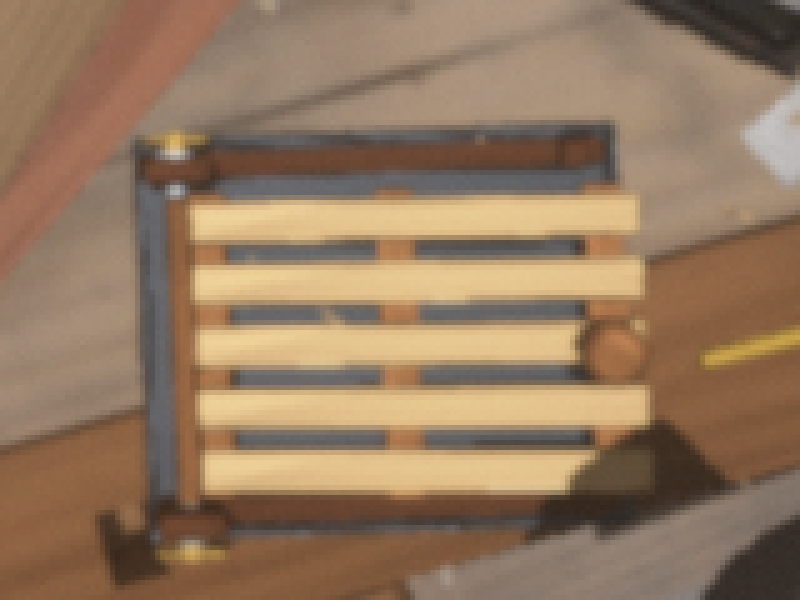

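View pics/t_tins.png

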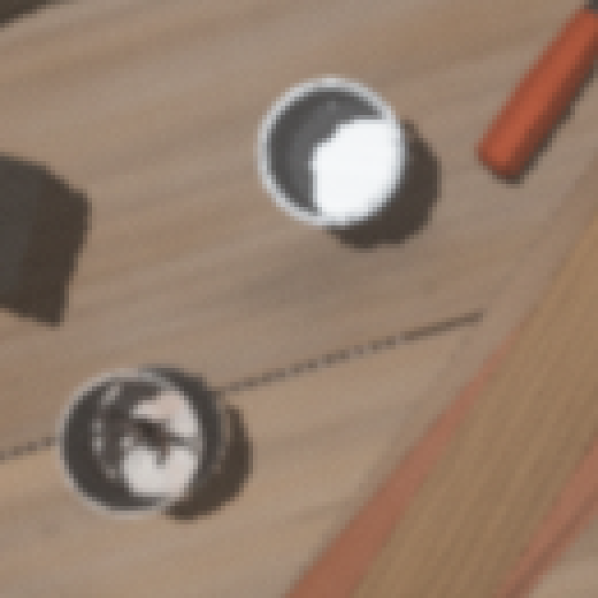

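View pics/s_rack.png

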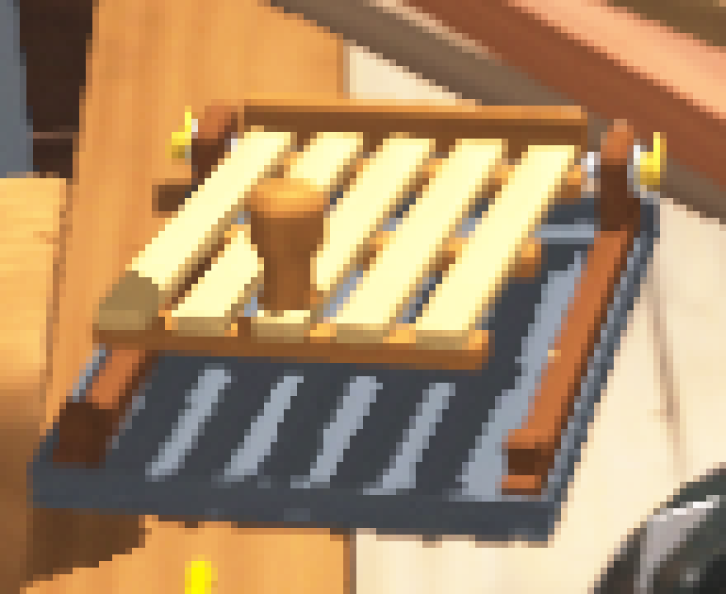

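View pics/s_tins.png

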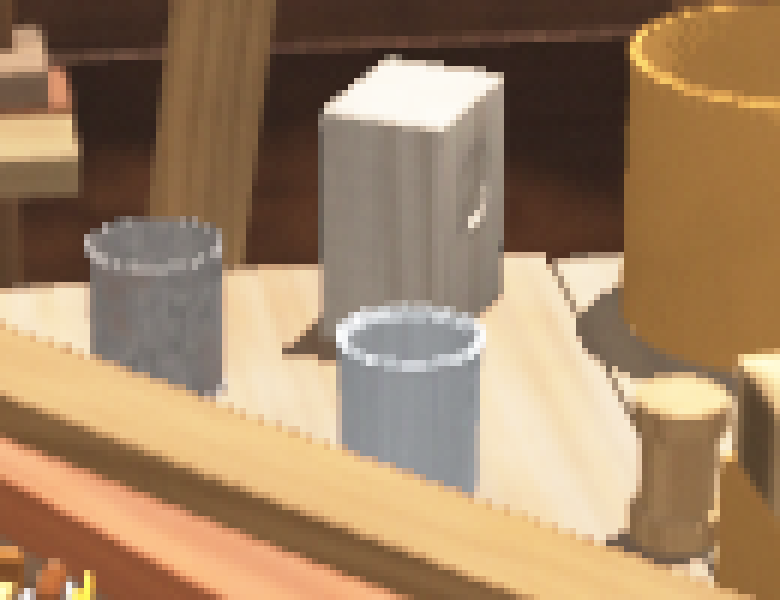

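```bash
cat > rack.py <<'E'
from h import *
from scipy.optimize import least_squares
def toe_frame(p):
    x,y,yaw,a,z=p
    Rz=cv2.Rodrigues(np.array([0,0,yaw]))[0]; Ry=cv2.Rodrigues(np.array([0,-a,0.]))[0]
    piv=np.array([x,y,z])+Rz@[-.09,0,.034]
    R=Rz@Ry; return piv+R@[.006,0,.010],R,Rz
def W(p,kind,q):
    t,R,Rz=toe_frame(p)
    return t+R@q if kind=='L' else np.array([p[0],p[1],p[4]])+Rz@q
def fit(obs,p0,fixz=False):
    def f(p):
        if fixz: p=np.append(p,0)
        return np.concatenate([proj(c,W(p,k,np.array(q)))[0]-uv for c,k,q,uv in obs])
    s=least_squares(f,p0[:4] if fixz else p0,loss='soft_l1',x_scale=.01); p=np.append(s.x,0) if fixz else s.x
    return p,f(s.x).reshape(-1,2)
E
python3 - <<'E'
from rack import *
c=dict(np.load('pics/top0.png.npz')); s=dict(np.load('pics/scene0.png.npz'))
obs=[(c,'L',(.17,0,.04),(463.2,330)),(c,'L',(.186,.0615,0),(467.6,299)),(c,'L',(.186,-.0615,0),(470.6,358)),
(c,'T',(.106,.088,.016),(463,285)),(c,'T',(-.106,.088,.016),(367.4,287.6)),(c,'T',(-.106,-.088,.016),(370.4,369)),
(s,'L',(.17,0,.04),(208.9,269.2)),(s,'L',(.186,-.0615,0),(179.4,289.7)),(s,'L',(.186,.0615,0),(236.2,290.3)),(s,'L',(0,.0615,0),(252.6,262.3)),(s,'L',(0,-.0615,0),(202.1,259.4)),
(s,'T',(.106,-.088,.016),(170.3,310.9)),(s,'T',(.106,.088,.016),(249.1,315.8)),(s,'T',(-.106,.088,.016),(264.5,270.8))]
for fz in(0,1):
    p,res=fit(obs,[.43,-.43,-1.57,.05,0],fz); print(p,np.degrees(p[2:4])); print(res.round(1).tolist())
    t,R,_=toe_frame(p); print('toe',t,'knob',t+R@[.17,0,.028])
# tins
def circ(c,P,rad):
    a=np.linspace(0,2*np.pi,40,endpoint=False); return proj(c,np.array(P)+np.c_[rad*np.cos(a),rad*np.sin(a),0*a])
for nm,ut,us,h in(('tin',(210+332/4.6,205+152/4.6),(250+410/6,165+337/6),0),('nail',(210+133/4.6,205+444/4.6),(250+153/6,165+245/6),0)):
    print(nm,tri((c,ut),(s,us)),atz(c,ut,.075),atz(s,us,.075))
E
```

```text
[ 4.35289804e-01 -4.16401563e-01 -1.55187446e+00  1.45017409e-01
 -1.03201542e-03] [-88.91585699   8.30888549]
[[0.2, -0.7], [-0.4, -2.2], [-0.1, -1.9], [-0.2, -2.2], [-0.8, -0.5], [0.0, -2.0], [-1.0, -0.1], [-0.6, -2.1], [-1.2, 0.7], [-1.1, 0.1], [-0.2, 0.5], [-1.7, -0.1], [-1.3, 0.3], [-0.4, -1.3]]
toe [ 0.43367193 -0.33090879  0.04373008] knob [ 0.43677813 -0.49504871  0.09600281]
[ 0.43540766 -0.41644973 -1.55170185  0.14014333  0.        ] [-88.90596717   8.02962153]
[[0.4, -0.7], [-0.3, -2.3], [0.0, -1.9], [-0.1, -2.2], [-0.8, -0.5], [0.1, -1.9], [-1.0, -0.1], [-0.6, -2.0], [-1.2, 0.7], [-1.1, -0.2], [-0.2, 0.1], [-1.7, -0.5], [-1.2, -0.1], [-0.3, -1.6]]
toe [ 0.43377603 -0.33100963  0.04474007] knob [ 0.43691539 -0.49540179  0.09621202]
tin (array([ 0.63409099, -0.1298991 ,  0.07343165]), [np.float64(1.0000046584423878), np.float64(0.7920527340067572)]) [ 0.63190451 -0.13034778  0.075     ] [ 0.63649464 -0.13291996  0.075     ]
nail (array([ 0.50260397, -0.03530853,  0.07362032]), [np.float64(0.9425975182757927), np.float64(0.69803705794176)]) [ 0.50074867 -0.03588266  0.075     ] [ 0.50519596 -0.03860888  0.075     ]
```

```bash
cat > cmd.py <<'E'
import json,os,sys
from h import *
from scipy.spatial.transform import Rotation as Rot
F='cmd.json'
def cur():
    if os.path.exists(F):
        d=json.load(open(F)); return np.array(d['p']),np.array(d['R'])
    a=np.array([-.4427,.8967,0]);a/=np.linalg.norm(a); y=np.array([0,0,-1.]); return np.array([.277,-.56,.237]),np.c_[a,y,np.cross(a,y)]
def delta(p,R):
    """row from current command to target p,R"""
    p0,R0=cur(); return np.r_[(np.array(p)-p0)*100,Rot.from_matrix(R@R0.T).as_rotvec()]
def done(row):
    p0,R0=cur(); p=p0+np.array(row[:3])/100; R=Rot.from_rotvec(row[3:]).as_matrix()@R0
    json.dump({'p':p.tolist(),'R':R.tolist()},open(F,'w')); log(); st=sense()
    print('cmd',p.round(4),'meas',st['tcp_pos'].round(4),'err deg',np.degrees(Rot.from_matrix(st['ee_rot']@R.T).as_rotvec()).round(2),'F',st['wrist_force'].round(1),'w',round(st['gripper_width'],3),'t',st['time_s'],'j',st['joints'].round(1))
def log():
    st=sense(); open('log.jsonl','a').write(json.dumps({k:np.array(v).tolist() for k,v in st.items()})+'\n')
def toolR(d,jaw):
    d=np.array(d,float);d/=np.linalg.norm(d); j=np.array(jaw,float); j-=d*(j@d); j/=np.linalg.norm(j); return np.c_[j,d,np.cross(j,d)]
E
python3 - <<'E'
from cmd import *
log()
a=np.radians(8); ry=np.array([np.cos(.019),np.sin(.019),0]); n=np.array([.0027,np.sin(a),np.cos(a)])
print(delta([.437,-.484,.170],toolR(-n,-ry)))
E
```

```text
[16.          7.6        -6.7        -0.12287923  0.08135441  1.12890821]
```

{"method": "carry_out", "body": {"steps": [[[5, 2.4, -1, -0.02, 0.01, 0.18], [10, 4.8, -2, -0.05, 0.03, 0.36], [16, 7.6, -4, -0.08, 0.05, 0.55], [16, 7.6, -6.7, -0.1, 0.06, 0.74], [16, 7.6, -6.7, -0.11, 0.07, 0.93], [16, 7.6, -6.7, -0.123, 0.081, 1.129], [16, 7.6, -6.7, -0.123, 0.081, 1.129], [16, 7.6, -6.7, -0.123, 0.081, 1.129]]], "fingers": 0}}

```text
time_s: 1.1
tcp_pos: [0.4367, -0.4843, 0.1694]
ee_rot: [[-1.0, -0.003, 0.017], [-0.016, -0.139, -0.99], [0.005, -0.99, 0.139]]
wrist_force: [0.7, -0.4, 0.1]
gripper_width: 0.997
```

```bash
mv cmd.py cmdr.py; python3 - <<'E'
from cmdr import *
done([16,7.6,-6.7,-0.123,0.081,1.129])
for n in('scene','top'): 
    c=snap(n,n+'1.png'); st=sense(); print(n,proj(c,st['tcp_pos']),proj(c,st['tcp_pos']+.014*st['ee_rot'][:,1]))
im=cv2.imread('pics/scene1.png'); cv2.imwrite('pics/s1c.png',cv2.resize(im[180:330,130:290],None,fx=4,fy=4,interpolation=3))
im=cv2.imread('pics/top1.png'); cv2.imwrite('pics/t1c.png',cv2.resize(im[260:400,340:500],None,fx=4,fy=4,interpolation=3))
cv2.imwrite('pics/x.png',np.hstack([cv2.resize(cv2.imread('pics/s1c.png'),(400,375)),cv2.resize(cv2.imread('pics/t1c.png'),(400,375))]))
E
```

```text
cmd [ 0.437 -0.484  0.17 ] meas [ 0.4367 -0.4843  0.1694] err deg [ 0.02 -0.   -0.13] F [ 0.7 -0.4  0.1] w 0.997 t 1.1 j [-30.7  25.   -8.7   8.7 -52.7  26.6]
scene [[206.98633416 241.04751023]] [[207.17508921 247.41142309]]
top [[467.70217609 334.05353787]] [[466.65510346 332.95541287]]
```

View pics/s1c.png

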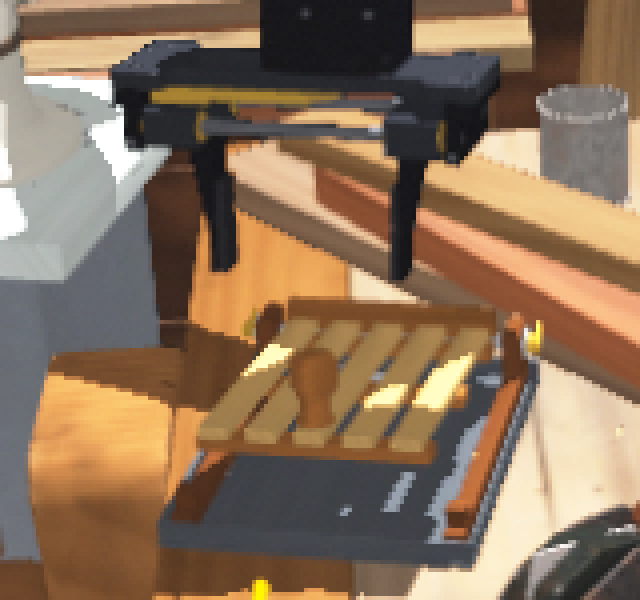

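View pics/top1.png

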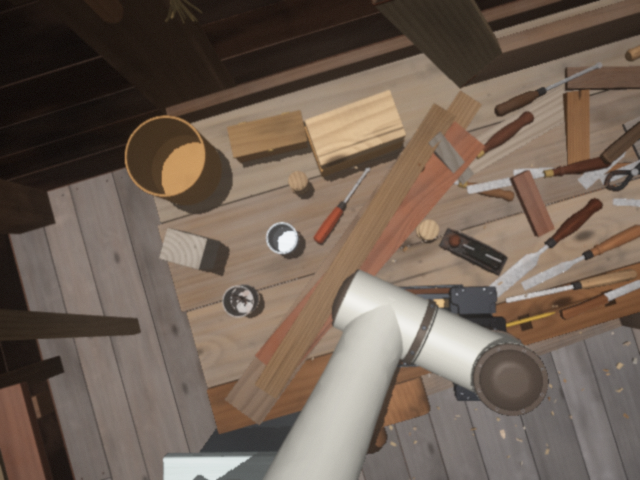

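{"method": "carry_out", "body": {"steps": [[[0, -0.6, -4, 0, 0, 0], [0, -1.0, -6.3, 0, 0, 0], [0, -1.2, -7.6, 0, 0, 0], [0, -1.2, -7.6, 0, 0, 0]]], "fingers": 0}}

```text
time_s: 1.7
tcp_pos: [0.4365, -0.4963, 0.0928]
ee_rot: [[-1.0, -0.004, 0.019], [-0.018, -0.138, -0.99], [0.006, -0.99, 0.138]]
wrist_force: [-0.5, -0.1, 0.4]
gripper_width: 1.0
```

{"method": "carry_out", "body": {"steps": [[[0, 0, 0, 0, 0, 0], [0, 0, 0, 0, 0, 0], [0, 0, 0, 0, 0, 0], [0, 0, 0, 0, 0, 0], [0, 0, 0, 0, 0, 0], [0, 0, 0, 0, 0, 0], [0, 0, 0, 0, 0, 0], [0, 0, 0, 0, 0, 0]]], "fingers": 255}}

```text
time_s: 2.7
tcp_pos: [0.4353, -0.4962, 0.0934]
ee_rot: [[-1.0, -0.005, 0.019], [-0.018, -0.138, -0.99], [0.008, -0.99, 0.138]]
wrist_force: [-4.1, -1.1, 1.9]
gripper_width: 0.285
```

```bash
python3 - <<'E'
from cmdr import *
done([0,-1.2,-7.6,0,0,0])
c=snap('scene','s2.png')
im=cv2.imread('pics/s2.png'); cv2.imwrite('pics/s2c.png',cv2.resize(im[210:330,130:290],None,fx=4,fy=4,interpolation=3))
E
```

```text
cmd [ 0.437 -0.496  0.094] meas [ 0.4353 -0.4962  0.0934] err deg [ 0.06  0.17 -0.02] F [-4.1 -1.1  1.9] w 0.285 t 2.7 j [-31.8  30.1 -12.7  10.  -43.7  25.8]
```

View pics/s2c.png

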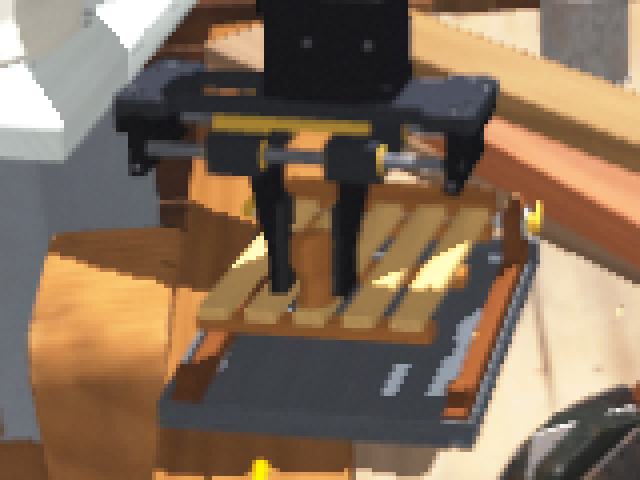

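```bash
python3 - <<'E'
from cmdr import *
p0,R0=cur(); piv=np.array([.4335,-.3265,.034]); ax=-np.array([np.cos(.019),np.sin(.019),0])
for k in range(1,9):
    q=Rot.from_rotvec(ax*np.radians(17)*k/8); p=piv+q.apply(p0-piv)
    print(delta(p,q.as_matrix()@R0).round(3).tolist())
E
```

```text
[-0.004, 0.234, 0.625, -0.037, -0.001, 0.0]
[-0.009, 0.491, 1.24, -0.074, -0.001, 0.0]
[-0.015, 0.771, 1.845, -0.111, -0.002, -0.0]
[-0.02, 1.073, 2.44, -0.148, -0.003, -0.0]
[-0.027, 1.397, 3.023, -0.185, -0.004, -0.0]
[-0.033, 1.742, 3.594, -0.222, -0.004, 0.0]
[-0.04, 2.108, 4.151, -0.26, -0.005, -0.0]
[-0.047, 2.495, 4.695, -0.297, -0.006, 0.0]
```

{"method": "carry_out", "body": {"steps": [[[0, 0.23, 0.63, -0.037, -0.001, 0], [0, 0.23, 0.63, -0.037, -0.001, 0], [0, 0.49, 1.24, -0.074, -0.001, 0], [0, 0.77, 1.85, -0.111, -0.002, 0], [0, 1.07, 2.44, -0.148, -0.003, 0], [-0.02, 1.4, 3.02, -0.185, -0.004, 0], [-0.03, 1.74, 3.6, -0.222, -0.004, 0], [-0.04, 2.11, 4.15, -0.26, -0.005, 0], [-0.04, 2.5, 4.7, -0.297, -0.006, 0], [-0.04, 2.5, 4.7, -0.297, -0.006, 0], [-0.04, 2.5, 4.7, -0.297, -0.006, 0]]]}}

```text
time_s: 4.12
tcp_pos: [0.435, -0.4717, 0.1403]
ee_rot: [[-1.0, 0.0, 0.016], [-0.015, -0.423, -0.906], [0.007, -0.906, 0.423]]
wrist_force: [-4.3, -3.2, 0.2]
gripper_width: 0.281
```

```bash
python3 - <<'E'
from cmdr import *
done([-0.04,2.5,4.7,-0.297,-0.006,0])
c=snap('scene','s3.png');
im=cv2.imread('pics/s3.png'); cv2.imwrite('pics/s3c.png',cv2.resize(im[200:330,140:290],None,fx=5,fy=4.6*5/4.6,interpolation=3)[:600])
E
```

```text
cmd [ 0.4366 -0.471   0.141 ] meas [ 0.435  -0.4717  0.1403] err deg [ 0.01  0.13 -0.12] F [-4.3 -3.2  0.2] w 0.281 t 4.125 j [-27.2  21.8 -33.3  46.2 -31.4 -11.2]
```

View pics/s3c.png

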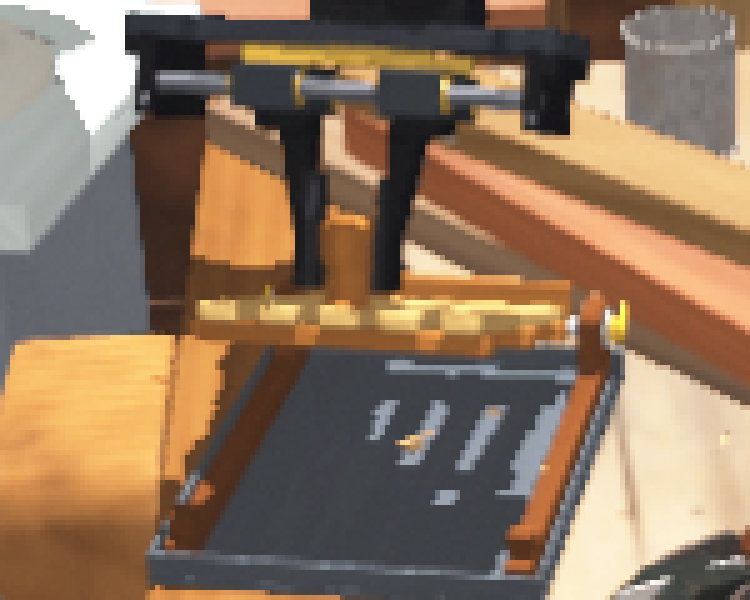

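{"method": "carry_out", "body": {"steps": [[[0, 0, 0, 0, 0, 0], [0, 0, 0, 0, 0, 0], [0, 0, 0, 0, 0, 0], [0, 0, 0, 0, 0, 0], [0, 0, 0, 0, 0, 0], [0, 0.5, 1.1, 0, 0, 0], [0, 2.1, 4.6, 0, 0, 0], [0, 4, 9, 0, 0, 0], [0, 4, 12, 0.1, 0, 0], [0, 4, 16, 0.29, 0, 0], [0, 4, 16, 0.29, 0, 0]]], "fingers": 0}}

```text
time_s: 5.55
tcp_pos: [0.4408, -0.434, 0.3087]
ee_rot: [[-1.0, 0.019, 0.014], [-0.017, -0.152, -0.988], [-0.017, -0.988, 0.152]]
wrist_force: [-0.2, -0.3, -0.5]
gripper_width: 1.002
```

```bash
python3 - <<'E'
from cmdr import *
done([0,4,16,.29,0,0])
c=snap('scene','s4.png');snap('top','t4.png')
im=cv2.imread('pics/s4.png'); cv2.imwrite('pics/s4c.png',cv2.resize(im[230:330,165:275],None,fx=6,fy=6,interpolation=3))
E
```

```text
cmd [ 0.4366 -0.431   0.301 ] meas [ 0.4408 -0.434   0.3087] err deg [-0.34 -0.93 -0.04] F [-0.2 -0.3 -0.5] w 1.002 t 5.55 j [-26.1  15.8  -1.8   7.9 -67.7  24.3]
```

View pics/s4c.png

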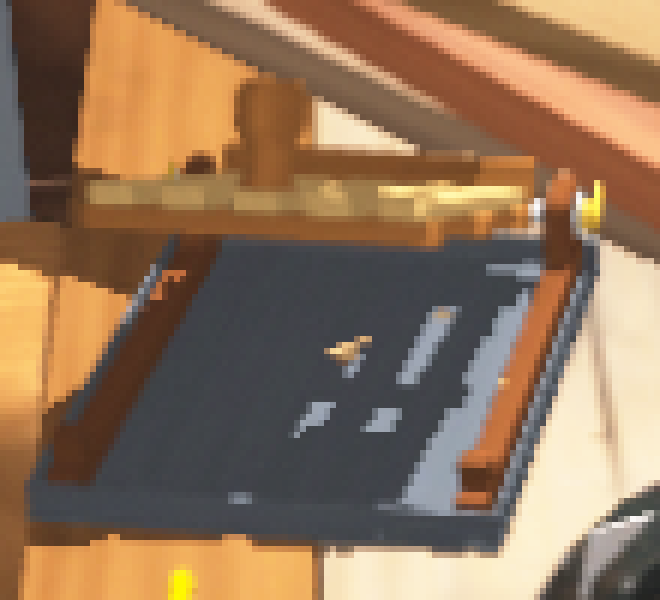

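View pics/t4.png

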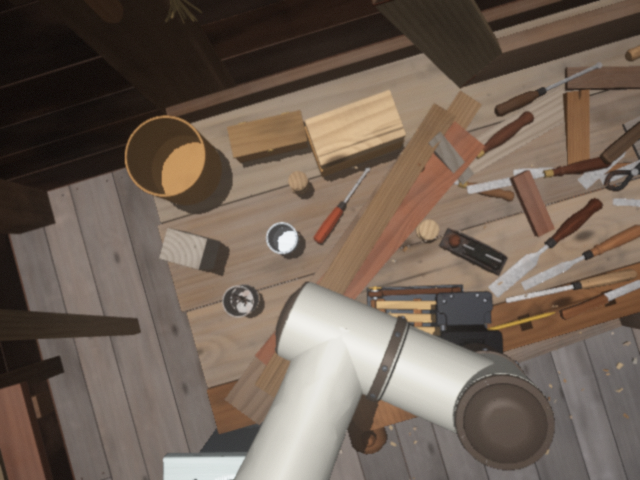

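```bash
python3 - <<'E'
from rack import *
s=dict(np.load('pics/s4.png.npz'))
for a in (8,23,25,27):
    p=[.4335,-.4165,-1.5517,np.radians(a),0]
    q=lambda k,*v:((proj(s,W(p,k,np.array(v)))[0]-[165,230])*6).round(0).tolist()
    print(a,'knobtop',q('L',.17,0,.04),'UL',q('L',.186,-.0615,0),'UR',q('L',.186,.0615,0),'LR',q('L',0,.0615,0),'lipR',q('L',0,.0615,.012),'tray',q('T',.106,-.088,.016),q('T',.106,.088,.016),q('T',-.106,.088,.016))
E
```

```text
8 knobtop [252.0, 234.0] UL [78.0, 346.0] UR [415.0, 366.0] LR [515.0, 192.0] lipR [514.0, 164.0] tray [16.0, 482.0] [492.0, 514.0] [590.0, 235.0]
23 knobtop [262.0, 100.0] UL [78.0, 207.0] UR [417.0, 225.0] LR [516.0, 187.0] lipR [517.0, 157.0] tray [16.0, 482.0] [492.0, 514.0] [590.0, 235.0]
25 knobtop [264.0, 83.0] UL [79.0, 188.0] UR [418.0, 206.0] LR [516.0, 186.0] lipR [517.0, 157.0] tray [16.0, 482.0] [492.0, 514.0] [590.0, 235.0]
27 knobtop [266.0, 66.0] UL [80.0, 169.0] UR [419.0, 187.0] LR [516.0, 186.0] lipR [518.0, 156.0] tray [16.0, 482.0] [492.0, 514.0] [590.0, 235.0]
```

```bash
python3 - <<'E'
from rack import *
s=dict(np.load('pics/s4.png.npz')); im=s['image'][:,:,::-1]
K=10; x0,y0=172,238; out=[]
for a in (23.5,25,26.5):
    p=[.4335,-.4165,-1.5517,np.radians(a),0]
    cr=cv2.resize(im[y0:y0+32,x0:x0+78],None,fx=K,fy=K,interpolation=cv2.INTER_NEAREST).copy()
    q=lambda v:tuple(((proj(s,W(p,'L',np.array(v)))[0]+[1.4,.6]-[x0,y0]+.5)*K).astype(int).tolist())
    t=np.linspace(0,2*np.pi,30)
    cv2.polylines(cr,[np.array([q((.17+.01*np.cos(u),.01*np.sin(u),.04)) for u in t])],False,(0,0,255),1)
    cv2.polylines(cr,[np.array([q(v) for v in((0,-.0615,0),(.186,-.0615,0),(.186,.0615,0),(0,.0615,0),(0,-.0615,0))])],False,(0,255,0),1)
    out.append(cr[:200] if 0 else cr[:190])
cv2.imwrite('pics/ov4.png',np.vstack(out))
E
```

```text
(no output)
```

View pics/ov4.png

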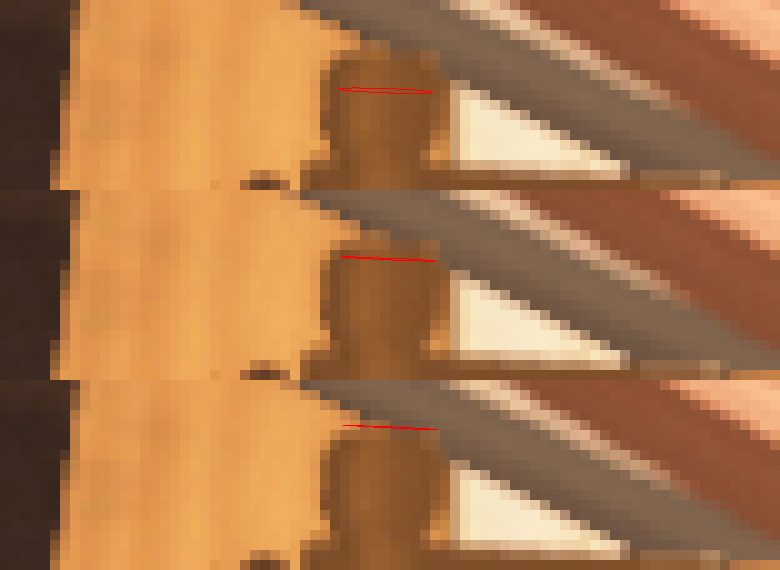

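```bash
python3 - <<'E'
from rack import *
s=dict(np.load('pics/s4.png.npz')); s0=dict(np.load('pics/scene0.png.npz'))
K=10; out=[]
def panel(s,a,x0,y0,h,sh=(1.4,.6)):
    im=s['image'][:,:,::-1]
    p=[.4335,-.4165,-1.5517,np.radians(a),0]
    cr=cv2.resize(im[y0:y0+h,x0:x0+78],None,fx=K,fy=K,interpolation=cv2.INTER_NEAREST).copy()
    q=lambda v:tuple(((proj(s,W(p,'L',np.array(v)))[0]+sh-[x0,y0]+.5)*K).astype(int).tolist())
    t=np.linspace(0,2*np.pi,30)
    cv2.polylines(cr,[np.array([q((.17+.01*np.cos(u),.01*np.sin(u),.04)) for u in t])],False,(0,0,255),1)
    for i in range(-2,3):
        y=i*.0265
        cv2.polylines(cr,[np.array([q(v) for v in((0,y-.0085,0),(.186,y-.0085,0),(.186,y+.0085,0),(0,y+.0085,0),(0,y-.0085,0))])],False,(0,255,0),1)
    return cr
cv2.imwrite('pics/ov5.png',np.vstack([panel(s,25,172,254,20),panel(s,26.5,172,254,20),panel(s,24,172,254,20)]))
cv2.imwrite('pics/ov6.png',panel(s0,8,172,254,50))
E
```

```text
(no output)
```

View pics/ov5.png

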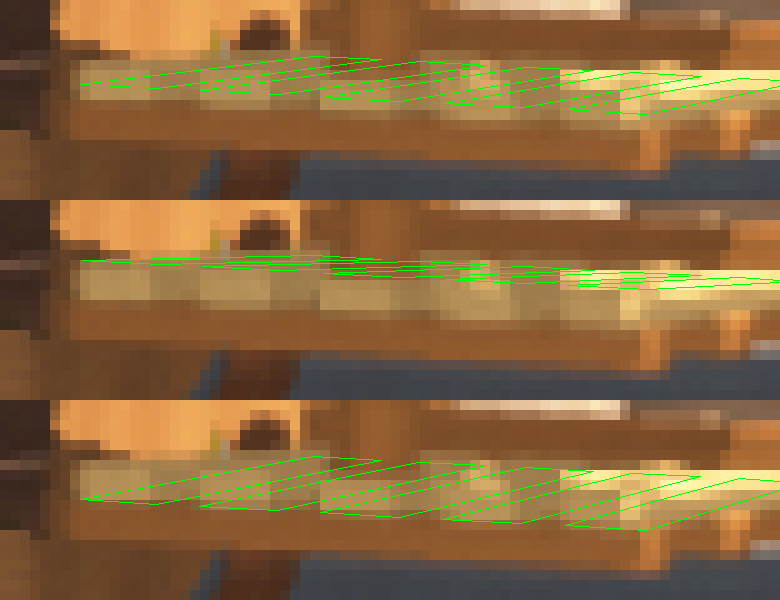

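View pics/ov6.png

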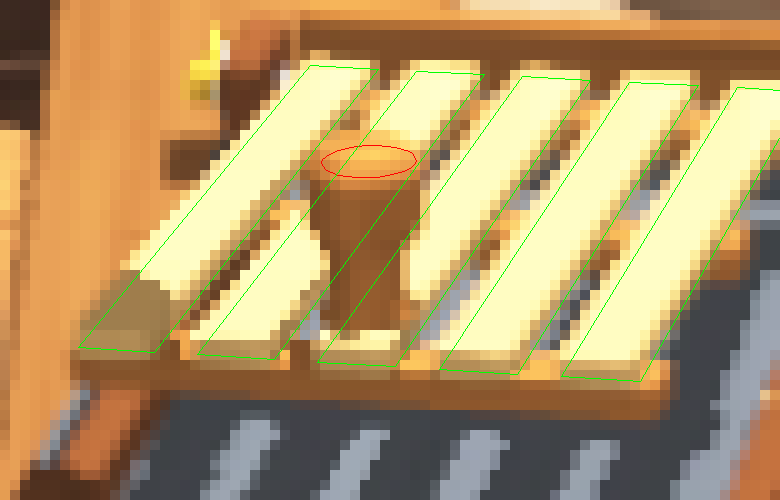

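```bash
cat > kin.py <<'E'
import json,numpy as np
from scipy.spatial.transform import Rotation as Rot
from scipy.optimize import least_squares
def load():
    L=[json.loads(l) for l in open('log.jsonl')]
    return [(np.radians(d['joints']),np.array(d['tcp_pos']),np.array(d['ee_rot'])) for d in L]
X,Y,Z=np.eye(3)
def rv(a,t): return Rot.from_rotvec(np.array(a)*t).as_matrix()
# zero-tool: local frame x=tool direction at j=0
# tool frame columns: y=dir ; fit constant offset
def fk(q,P,full=False):
    d1,a1,lat,L2,e,L3,Lt,ox,oy,oz=P[:10]
    A1=rv(Z,q[0]); A2=A1@rv(Y,q[1]); A3=A2@rv(Y,-q[2]); A4=A3@rv(X,q[3]); A5=A4@rv(Y,-q[4]); A6=A5@rv(X,q[5])
    sh=A1@np.array([a1,lat,0])+[0,0,d1]
    el=sh+A2@np.array([0,0,L2]); wr=el+A3@np.array([L3,0,e]); tcp=wr+A6@np.array([Lt,0,0])
    C=rv(np.array([ox,oy,oz])/max(1e-9,np.linalg.norm([ox,oy,oz])),np.linalg.norm([ox,oy,oz]))
    R=A6@C
    return (tcp,R,[sh,el,wr]) if full else (tcp,R)
E
python3 - <<'E'
from kin import *
D=load(); print(len(D))
# check orientation hypothesis: A6^T R constant?
import itertools
best=[]
for s in itertools.product([1,-1],repeat=5):
    Cs=[]
    for q,p,R in D:
        A=rv(Z,q[0])@rv(Y,s[0]*q[1])@rv(Y,s[1]*q[2])@rv(X,s[2]*q[3])@rv(Y,s[3]*q[4])@rv(X,s[4]*q[5]); Cs.append(A.T@R)
    err=max(np.degrees(np.linalg.norm(Rot.from_matrix(Cs[0].T@c).as_rotvec())) for c in Cs); best.append((err,s,Cs[0].round(3).tolist()))
best.sort(key=lambda t:t[0]); print(*best[:3],sep='\n')
E
```

```text
5
(np.float64(1.5810632614752274e-14), (1, -1, -1, -1, -1), [[0.0, 1.0, 0.0], [0.0, 0.0, -1.0], [-1.0, 0.0, -0.0]])
(np.float64(43.99995612998768), (-1, -1, -1, -1, -1), [[-0.674, 0.717, -0.178], [0.07, -0.178, -0.981], [-0.736, -0.674, 0.07]])
(np.float64(49.98603350488459), (-1, 1, 1, 1, 1), [[0.004, -1.0, 0.0], [0.0, -0.0, -1.0], [1.0, 0.004, -0.0]])
```

```bash
cat > kin.py <<'E'
import json,numpy as np
from scipy.spatial.transform import Rotation as Rot
from scipy.optimize import least_squares
def load():
    L=[json.loads(l) for l in open('log.jsonl')]
    return [(np.radians(d['joints']),np.array(d['tcp_pos']),np.array(d['ee_rot'])) for d in L]
X,Y,Z=np.eye(3)
def rv(a,t): return Rot.from_rotvec(np.array(a)*t).as_matrix()
C=np.array([[0,1,0],[0,0,-1],[-1,0,0.]])
def chain(q):
    A1=rv(Z,q[0]); A2=A1@rv(Y,q[1]); A3=A2@rv(Y,-q[2]); A4=A3@rv(X,-q[3]); A5=A4@rv(Y,-q[4]); A6=A5@rv(X,-q[5]); return A1,A2,A3,A4,A5,A6
def rows(q):
    A1,A2,A3,A4,A5,A6=chain(q)
    # params d1,a1,lat,L2,L3,e, Lt
    return np.c_[Z,A1[:,0],A1[:,1],A2[:,2],A3[:,0],A3[:,2],A6[:,0]]
def fitP(D):
    A=np.vstack([rows(q) for q,_,_ in D]); b=np.concatenate([p for _,p,_ in D])
    P,res,rk,sv=np.linalg.lstsq(A,b,rcond=None); return P,(A@P-b).reshape(-1,3),sv
def fk(q,P):
    M=rows(q); A=chain(q); sh=M[:,:3]@P[:3]; el=sh+M[:,3]*P[3]; wr=el+M[:,4:6]@P[4:6]; return wr+M[:,6]*P[6],A[5]@C,[sh,el,wr]
LIM=np.array([[-179.83,179.83],[-69.29,118.12],[-61.27,80.66],[-181.25,117.63],[-171.15,-9.14],[-177.46,177.46]])
def ik(p,R,P,q0):
    def f(q):
        t,Q,_=fk(q,P); return np.r_[(t-p)*10,Rot.from_matrix(Q.T@R).as_rotvec()]
    lo,hi=np.radians(LIM).T
    s=least_squares(f,np.clip(q0,lo+1e-3,hi-1e-3),bounds=(lo,hi)); return s.x,np.linalg.norm(s.fun)
def iks(p,R,P,n=60,seed=0):
    rg=np.random.default_rng(seed); lo,hi=np.radians(LIM).T; out=[]
    for _ in range(n):
        q,e=ik(p,R,P,lo+rg.random(6)*(hi-lo))
        if e<1e-4 and not any(np.abs(q-o).max()<.02 for o in out): out.append(q)
    return out
E
python3 - <<'E'
from kin import *
P,res,sv=fitP(load()); print(P.round(4)); print((res*1000).round(2)); print(sv)
E
```

```text
[ 0.0794  0.1687 -0.1616  0.4258  0.266   0.0815  0.2065]
[[ -0.1   -2.67   9.37]
 [  8.77   2.62  11.95]
 [ 16.23  -2.88  28.95]
 [-23.29  -9.03 -24.01]
 [ -2.81   9.93 -26.27]]
[4.36505721 3.2272105  2.25198463 0.50851947 0.3876105  0.19358321
 0.11681063]
```

```bash
python3 - <<'E'
import re
s=open('kin.py').read()
s=s.replace("# params d1,a1,lat,L2,L3,e, Lt","# params d1,a1,L2,L3,e,lat,Lt").replace("np.c_[Z,A1[:,0],A1[:,1],A2[:,2],A3[:,0],A3[:,2],A6[:,0]]","np.c_[Z,A1[:,0],A2[:,2],A3[:,0],A3[:,2],A5[:,1],A6[:,0]]")
s=s.replace("sh=M[:,:3]@P[:3]; el=sh+M[:,3]*P[3]; wr=el+M[:,4:6]@P[4:6]; return wr+M[:,6]*P[6],A[5]@C,[sh,el,wr]","sh=M[:,:2]@P[:2]; el=sh+M[:,2]*P[2]; w0=el+M[:,3:5]@P[3:5]; wr=w0+M[:,5]*P[5]; return wr+M[:,6]*P[6],A[5]@C,[sh,el,w0,wr]")
open('kin.py','w').write(s)
from kin import *
P,res,sv=fitP(load()); print(P.round(4)); print((res*1000).round(2)); print(sv)
E
```

```text
[ 0.1606  0.      0.5649  0.4218 -0.     -0.1598  0.2925]
[[ 0. -0. -0.]
 [ 0. -0. -0.]
 [-0.  0. -0.]
 [-0.  0. -0.]
 [ 0. -0. -0.]]
[4.38328938 3.25281707 2.18455028 0.4728892  0.38190915 0.22517554
 0.11624367]
```

```bash
python3 - <<'E'
from rack import *
c=dict(np.load('pics/top0.png.npz')); s=dict(np.load('pics/scene0.png.npz'))
print('bracket top far',tri((c,(376,292.5)),(s,(258.5,259.5))))
p=[.4335,-.4165,-1.5517,0,0]
print('rack->world T(-.09,.08,.05)',W(p,'T',np.array([-.09,.08,.05])))
for n,uv,z in[('br far corner a',(340+143/5,260+148/5),.05),('b',(340+215/5,260+185/5),.05),('near a',(340+158/5,260+500/5),.05),('near b',(340+230/5,260+545/5),.05),('nut far',(340+175/5,260+133/5),.034),('nut near',(340+190/5,260+563/5),.034),
  ('railfar end',(340+600/5,260+140/5),.03),
  ('spool',(298,176),.07),('blockTL',(167,230),.12),('blockTR',(208,237),.12),('blockBR',(199,270),.12),('blockBL',(160,262),.12),('boxC',(166,156),.14),('sdr tip',(368,169),.01),('sdr butt',(319,242),.013),('bench near edge',(365,400),0),('edge2',(470,375),0),('edgeL',(178,262),0),('edgeL2',(215,400),0),('pile',(310,125),.08),('pile2',(318,172),.08),('plane',(474,250),.05),('sspool',(428,228),.04)]:
    w=atz(c,uv,z); Rz=cv2.Rodrigues(np.array([0,0,p[2]]))[0]; print(n,w.round(3),'rack',(Rz.T@(w-[.4335,-.4165,0])).round(3))
E
```

```text
bracket top far (array([ 0.51141899, -0.32603224,  0.05076441]), [np.float64(0.16799474898561756), np.float64(0.14872913682229186)])
rack->world T(-.09,.08,.05) [ 0.51176685 -0.3249888   0.05      ]
br far corner a [ 0.518 -0.311  0.05 ] rack [-0.104  0.086  0.05 ]
b [ 0.501 -0.341  0.05 ] rack [-0.074  0.069  0.05 ]
near a [ 0.368 -0.312  0.05 ] rack [-0.105 -0.064  0.05 ]
near b [ 0.348 -0.342  0.05 ] rack [-0.076 -0.084  0.05 ]
nut far [ 0.523 -0.326  0.034] rack [-0.089  0.091  0.034]
nut near [ 0.337 -0.327  0.034] rack [-0.092 -0.095  0.034]
railfar end [ 0.515 -0.51   0.03 ] rack [0.095 0.08  0.03 ]
spool [ 0.763 -0.167  0.07 ] rack [-0.243  0.335  0.07 ]
blockTL [0.652 0.099 0.12 ] rack [-0.511  0.229  0.12 ]
blockTR [0.636 0.015 0.12 ] rack [-0.428  0.21   0.12 ]
blockBR [0.569 0.035 0.12 ] rack [-0.449  0.145  0.12 ]
blockBL [0.588 0.114 0.12 ] rack [-0.528  0.164  0.12 ]
boxC [0.799 0.092 0.14 ] rack [-0.501  0.375  0.14 ]
sdr tip [ 0.785 -0.32   0.01 ] rack [-0.089  0.354  0.01 ]
sdr butt [ 0.624 -0.206  0.013] rack [-0.207  0.195  0.013]
bench near edge [ 0.269 -0.299  0.   ] rack [-0.121 -0.162  0.   ]
edge2 [ 0.32  -0.533  0.   ] rack [ 0.115 -0.116  0.   ]
edgeL [ 0.588  0.117 -0.   ] rack [-0.531  0.165 -0.   ]
edgeL2 [0.275 0.038 0.   ] rack [-0.458 -0.15   0.   ]
pile [ 0.869 -0.195  0.08 ] rack [-0.213  0.44   0.08 ]
pile2 [ 0.769 -0.21   0.08 ] rack [-0.2    0.339  0.08 ]
plane [ 0.596 -0.538  0.05 ] rack [0.124 0.16  0.05 ]
sspool [ 0.647 -0.444  0.04 ] rack [0.031 0.213 0.04 ]
```

```bash
cat > geo.py <<'E'
from kin import *
from rack import toe_frame
P,_,_=fitP(load())
RK=[.4335,-.4165,-1.5517,np.radians(25.2),0]
TOE,RL,RZ=toe_frame(RK); RO=np.array([RK[0],RK[1],0])
def box(c,R,half,name): return ('box',np.array(c,float),np.array(R),np.array(half,float),name)
def rz(a): return rv(Z,a)
def lbox(x0,x1,y0,y1,z0,z1,name,leaf=True):
    c=np.array([(x0+x1)/2,(y0+y1)/2,(z0+z1)/2]); h=[(x1-x0)/2,(y1-y0)/2,(z1-z0)/2]
    return box(TOE+RL@c,RL,h,name) if leaf else box(RO+RZ@c,RZ,h,name)
rackobs=[lbox(-.01,.186,-.0615,.0615,-.016,0,'slats'),lbox(-.01,0,-.0615,.0615,-.016,.012,'lip'),lbox(.1565,.1835,-.0135,.0135,0,.04,'knob'),
 lbox(-.106,-.074,-.086,-.068,0,.051,'brN',False),lbox(-.106,-.074,.068,.086,0,.051,'brF',False),lbox(-.1,-.08,-.097,.097,.024,.044,'nut',False),
 lbox(-.106,.106,-.088,.088,0,.016,'tray',False),lbox(-.106,.1,-.086,-.068,0,.034,'railN',False),lbox(-.106,.1,.068,.086,0,.034,'railF',False)]
TIN=np.array([.634,-.131,0])
bd=np.arctan2(-.5,.64)
obs=[box([.58,-.28,.04],rz(bd),[.41,.066,.041],'boards'),box([.611,.066,.06],rz(np.arctan2(-.084,.016)+np.pi/2),[.037,.046,.06],'block'),
 ('cyl',np.array([.503,-.037]),.034,.076,'nail'),('cyl',np.array([.763,-.166]),.022,.071,'spool'),('cyl',np.array([.80,.092]),.083,.141,'box'),
 ('cyl',np.array([.647,-.444]),.022,.04,'sspool'),box([.705,-.263,.013],rz(np.arctan2(-.114,.161)),[.095,.013,.013],'sdr'),
 box([.60,-.54,.03],rz(np.arctan2(-.04,.09)+1.0),[.08,.08,.03],'plane'),
 box([.85,-.25,.05],np.eye(3),[.075,.1,.06],'pile'),box([.82,-.1,.03],np.eye(3),[.04,.09,.04],'pile0')]
def bench(p): # bench top region z=0 (left edge & near edge)
    x,y=p[:,0],p[:,1]
    near = x-(.269+(y+.299)*(.32-.269)/(-.533+.299))
    e1=np.array([.275,.045]);e2=np.array([.588,.125]);e3=np.array([.85,.2]); 
    left= np.where(x<.42,.06,.06+(x-.42)*(.14/.43))-y
    ins=np.minimum(near,left); # inside positive
    return np.where(ins>-.01,p[:,2],np.maximum(p[:,2],-ins))
def dist(p,o):
    if o[0]=='box':
        q=np.abs((p-o[1])@o[2])-o[3]; return np.linalg.norm(np.maximum(q,0),axis=1)+np.minimum(q.max(1),0)
    r=np.linalg.norm(p[:,:2]-o[1],axis=1)-o[2]; z=p[:,2]-o[3]
    q=np.c_[r,z]; return np.linalg.norm(np.maximum(q,0),axis=1)+np.minimum(q.max(1),0)
def grid(a,b,c,n): 
    g=np.stack(np.meshgrid(*[np.linspace(*l,m) for l,m in zip((a,b,c),n)],indexing='ij'),-1).reshape(-1,3); return g
# tool coords: x jaw, y along fingers (0 at TCP), z
BODY=grid((-.095,.095),(-.056-.06,-.056),(-.0375,.0375),(20,5,7))
NECK=grid((-.04,.04),(-.2,-.116),(-.04,.04),(4,5,4))
FING=np.vstack([grid((s*.032,s*.0585),(-.056,.014),(-.0095,.0095),(4,8,3)) for s in(1,-1)])
def capsule(a,b,r):
    t=np.linspace(0,1,12)[:,None]; L=a+(b-a)*t; return L,r
def clear(T,R,q=None,extra=(),tin=None,skip=()):
    out={}
    O=list(obs)+list(rackobs)+list(extra)
    sets=[('body',T+BODY@R.T,0),('neck',T+NECK@R.T,0),('fing',T+FING@R.T,0)]
    if tin is not None: sets.append(('tin',tin,0))
    if q is not None:
        t,_,(sh,el,w0,wr)=fk(q,P)
        sets+=[('wrist',capsule(wr,wr+(t-wr)*.35,0)[0],.05),('lat',capsule(wr+(wr-w0)*.3,w0,0)[0],.058),('fore',capsule(w0,el,0)[0],.062)]
        sets.append(('upper',capsule(el,sh,0)[0],.07))
    for nm,pts,rad in sets:
        for o in O:
            if (nm,o[-1]) in skip: continue
            if nm=='upper' : continue
            d=dist(pts,o).min()-rad
            if d<.03: out[(nm,o[-1])]=d
        d=bench(pts).min()-rad
        if d<.03: out[(nm,'bench')]=d
    return out
def startpose(al,e,h,g):
    d=np.array([np.cos(al)*np.cos(e),np.sin(al)*np.cos(e),-np.sin(e)]); jaw=np.array([-np.sin(al),np.cos(al),0])
    R=np.c_[jaw,d,np.cross(jaw,d)]; T=TIN+[0,0,h]+d*(.005-g); return T,R
def finalpose(R0,T0,phi,x,y,lift=0):
    # tin frame in tool; final tin: z=-n, origin(bottom) = slat + .075 n
    n=RL[:,2]; zt=R0.T@Z; ot=R0.T@(TIN-T0)
    dt=np.array([0,1.,0]); perp=dt-zt*(zt@dt); perp/=np.linalg.norm(perp)
    # target perp direction in leaf plane
    w=RL@np.array([np.cos(phi),np.sin(phi),0])
    A=np.c_[zt,perp,np.cross(zt,perp)]; B=np.c_[-n,w,np.cross(-n,w)]
    R=B@A.T; T=TOE+RL@np.array([x,y,.075+lift])-R@ot; return T,R
E
python3 - <<'E'
from geo import *
res=[]
for h in(.03,.036,.042):
  for al in np.radians(np.arange(-180,180,15)):
    for e in np.radians([5,10,15,20,25]):
      T,R=startpose(al,e,h,.008); c=clear(T,R)
      m=min(c.values()) if c else .03
      if m>.004: res.append((h,np.degrees(al).round(),np.degrees(e).round(),round(m*1000,1)))
print(len(res)); print(res)
E
```

```text
0
[]
```

```bash
python3 - <<'E'
from geo import *
h=.036;e=np.radians(15)
for al in range(-180,180,15):
  T,R=startpose(np.radians(al),e,h,.008); c=clear(T,R); print(al,{k:round(v*1000) for k,v in c.items() if v<.006})
E
```

```text
-180 {('body', 'spool'): -18, ('neck', 'spool'): -16, ('neck', 'pile'): -21, ('neck', 'pile0'): -26}
-165 {('body', 'spool'): -16, ('body', 'pile'): -4, ('body', 'pile0'): 1, ('neck', 'spool'): 5, ('neck', 'pile0'): -26}
-150 {('body', 'spool'): -21, ('body', 'pile'): -6, ('body', 'pile0'): -9, ('neck', 'box'): 2, ('neck', 'pile0'): -26}
-135 {('body', 'block'): 3, ('body', 'spool'): -1, ('body', 'pile0'): -9, ('neck', 'box'): -14, ('neck', 'pile0'): -14}
-120 {('body', 'block'): -5, ('body', 'pile0'): 1, ('neck', 'box'): -13}
-105 {('body', 'block'): 3, ('neck', 'block'): -15, ('neck', 'box'): -2}
-90 {('body', 'nail'): 2, ('neck', 'block'): -30}
-75 {('body', 'nail'): -27, ('neck', 'block'): -27}
-60 {('body', 'block'): 3, ('body', 'nail'): -12, ('neck', 'block'): -8, ('neck', 'nail'): -8}
-45 {('body', 'boards'): -3, ('body', 'block'): -5, ('body', 'nail'): 0, ('neck', 'nail'): -19}
-30 {('body', 'boards'): -27, ('body', 'block'): 5, ('body', 'nail'): 2, ('neck', 'nail'): -28}
-15 {('body', 'boards'): -40, ('body', 'nail'): -8, ('neck', 'boards'): -31, ('neck', 'nail'): -16}
0 {('
[... 734 characters left out ...]
g', 'boards'): 2}
120 {('body', 'boards'): -40, ('body', 'spool'): -21, ('body', 'sdr'): -7, ('body', 'pile'): -4, ('body', 'pile0'): 2, ('neck', 'boards'): -30, ('neck', 'sdr'): 2, ('neck', 'pile'): 3}
135 {('body', 'boards'): -25, ('body', 'spool'): -16, ('body', 'sdr'): -11, ('body', 'pile'): -7, ('body', 'pile0'): -9, ('neck', 'spool'): 5, ('neck', 'sdr'): 2, ('neck', 'pile'): -33}
150 {('body', 'boards'): -2, ('body', 'spool'): -17, ('body', 'sdr'): -11, ('body', 'pile0'): -9, ('neck', 'spool'): -15, ('neck', 'pile'): -50, ('neck', 'pile0'): -11}
165 {('body', 'spool'): -12, ('body', 'sdr'): -11, ('body', 'pile0'): 1, ('neck', 'spool'): -8, ('neck', 'pile'): -48, ('neck', 'pile0'): -26}
```

```bash
python3 - <<'E'
from geo import *
for e in (45,55,65):
 for h in(.045,.05):
  for al in range(-180,180,15):
   T,R=startpose(np.radians(al),np.radians(e),h,.006); c=clear(T,R)
   m=min(list(c.values())+[.03])
   if m<.004: continue
   sols=iks(T,R,P,n=25)
   for q in sols:
     c=clear(T,R,q); m=min(list(c.values())+[.03])
     if m>.0: print(e,h,al,'clr',round(m*1000),np.degrees(q).round().astype(int), {k:round(v*1000) for k,v in c.items() if v<.012})
E
```

```text
45 0.045 -180 clr 9 [   2   57   27   -1 -105   88] {('fing', 'sdr'): 9}
45 0.045 -165 clr 11 [   6   56   21    7 -100   98] {('body', 'spool'): 11, ('body', 'pile'): 11}
45 0.045 -120 clr 7 [ 14  47  -7  32 -73 116] {('body', 'block'): 7}
45 0.045 -105 clr 12 [ 15  43 -19  43 -63 117] {('neck', 'block'): 12}
45 0.045 -90 clr 5 [ 14  39 -30  59 -53 115] {('body', 'nail'): 5, ('neck', 'block'): 11}
45 0.045 -75 clr 5 [  9  35 -40  81 -45 110] {('body', 'nail'): 5}
45 0.045 -60 clr 11 [ -1  32 -47 110 -40 105] {('neck', 'block'): 11}
45 0.045 165 clr 14 [  -2   57   31  -10 -107   78] {}
45 0.05 -180 clr 12 [   2   57   27   -1 -105   88] {('fing', 'sdr'): 12}
45 0.05 -165 clr 11 [   6   55   21    7 -100   98] {('body', 'pile'): 11}
45 0.05 -120 clr 7 [ 14  47  -7  32 -74 116] {('body', 'block'): 7}
45 0.05 -105 clr 16 [ 16  43 -19  43 -63 118] {}
45 0.05 -90 clr 6 [ 14  39 -30  58 -53 116] {('body', 'nail'): 6}
45 0.05 -75 clr 10 [  9  35 -40  81 -45 111] {('body', 'nail'): 10}
45 0.05 -60 clr 15 [  0  32 -47 109 -40 105] {}
45 0.05 165 clr 16 [  -2   57   31  -10 -108   78] {}
55 0
[... 2313 characters left out ...]
dy', 'boards'): 5}
65 0.05 15 clr 5 [ -1  28 -18 -20 -21 -56] {('body', 'boards'): 5}
65 0.05 30 clr 5 [ -6  29 -12 -29 -31 -32] {('body', 'boards'): 5}
65 0.05 45 clr 16 [ -8  31  -7 -31 -41 -14] {}
65 0.05 60 clr 15 [-10  34  -2 -31 -49   0] {}
65 0.05 75 clr 5 [-10  36   2 -30 -58  12] {('body', 'boards'): 5}
65 0.05 90 clr 5 [-10  38   6 -27 -65  23] {('body', 'boards'): 5}
65 0.05 105 clr 5 [ -9  41  10 -24 -71  34] {('body', 'boards'): 5}
65 0.05 120 clr 5 [ -7  43  13 -20 -76  45] {('body', 'boards'): 5}
65 0.05 135 clr 5 [ -5  44  14 -16 -80  56] {('body', 'boards'): 5}
65 0.05 150 clr 5 [ -3  45  15 -11 -82  67] {('body', 'boards'): 5}
65 0.05 165 clr 18 [  0  46  14  -6 -82  77] {}
```

```bash
cat > geo2.py <<'E'
from geo import *
def tinpts(o,z):
    u=np.cross(z,[.3,.5,.8]);u/=np.linalg.norm(u);v=np.cross(z,u);a=np.linspace(0,2*np.pi,24,endpoint=False)
    return np.vstack([o+z*l+.0335*(np.cos(a)[:,None]*u+np.sin(a)[:,None]*v) for l in(0,.025,.05,.075)])
def pose(o,z,d,h,g):
    d=d/np.linalg.norm(d); j=np.cross(z,d); j/=np.linalg.norm(j); R=np.c_[j,d,np.cross(j,d)]
    return o+z*h+d*(.005-g),R
def cands(T,R):
    # two half-turn variants
    return [(T,R),(T,R@np.diag([-1,1,-1]))]
def ok(T,R,thr=0,tin=None,skip=(),n=15):
    out=[]
    for T,Rr in cands(T,R):
        for q in iks(T,Rr,P,n=n):
            c=clear(T,Rr,q,tin=tin,skip=skip); m=min(list(c.values())+[.03])
            if m>thr: out.append((m,q,Rr,c))
    return out
n=RL[:,2]; yr=RL[:,1]; xs=RL[:,0]
def show(c,t=.012): return {k:round(v*1000) for k,v in c.items() if v<t}
E
python3 - <<'E'
from geo2 import *
D=lambda a:np.degrees(a).round().astype(int).tolist()
for s in(1,-1):
    m=s*yr; o=TOE+xs*.028+n*.034-m*.0375
    for e1 in(45,55,65):
        d=-np.sin(np.radians(e1))*m-np.cos(np.radians(e1))*n
        for r in ok(*pose(o,m,d,.047,.006),thr=-.005): print('lay',s,e1,round(r[0]*1000),D(r[1]),show(r[3]))
    for e2 in(-20,-30,-40,-50):
        d=-np.sin(np.radians(e2))*m-np.cos(np.radians(e2))*n
        for r in ok(*pose(o,m,d,.04,.004),thr=-.005): print('re',s,e2,round(r[0]*1000),D(r[1]),show(r[3]))
for e2 in(-30,-40,-50):
    for ph in range(0,360,30):
        w=xs*np.cos(np.radians(ph))+yr*np.sin(np.radians(ph)); d=np.sin(np.radians(e2))*n+np.cos(np.radians(e2))*w
        for r in ok(*pose(TOE+xs*.045+n*.0755,-n,d,.04,.004)): print('fin',e2,ph,round(r[0]*1000),D(r[1]),show(r[3]))
E
```

```text
re 1 -40 4 [-44, 17, -28, -88, -13, 48] {('fing', 'lip'): 4}
re 1 -40 4 [-44, 17, -28, -88, -13, -132] {('fing', 'lip'): 4}
re 1 -50 5 [-59, 21, -32, -106, -33, 76] {('fing', 'lip'): 5}
re 1 -50 5 [-59, 21, -32, -106, -33, -104] {('fing', 'lip'): 5}
lay -1 45 6 [-55, 18, -31, -100, -25, -113] {('fing', 'lip'): 6}
lay -1 45 6 [-55, 18, -31, -100, -25, 67] {('fing', 'lip'): 6}
lay -1 55 7 [-64, 24, -34, -107, -42, -97] {('fing', 'lip'): 7}
lay -1 55 7 [-64, 24, -34, -107, -42, 83] {('fing', 'lip'): 7}
lay -1 65 8 [-70, 31, -35, -108, -57, -88] {('fing', 'lip'): 8}
lay -1 65 8 [-70, 31, -35, -108, -57, 92] {('fing', 'lip'): 8}
re -1 -20 2 [-9, 28, -32, 35, -52, 69] {('body', 'boards'): 2, ('fing', 'lip'): 5}
re -1 -20 2 [-9, 28, -32, 35, -52, -111] {('body', 'boards'): 2, ('fing', 'lip'): 5}
fin -30 90 8 [-66, 26, -32, -106, -48, -96] {('fing', 'lip'): 8}
fin -30 90 8 [-66, 26, -32, -106, -48, 84] {('fing', 'lip'): 8}
fin -30 150 6 [-46, 30, -4, -44, -67, -134] {('body', 'knob'): 6, ('fing', 'lip'): 12}
fin -30 150 6 [-46, 30, -4, -44, -67, 46] {('body', 'knob'): 6, ('fing', 'lip'): 12}
[... 1328 characters left out ...]
37, 18, -23, -44, -27, -159] {('fing', 'lip'): 6}
fin -50 120 6 [-37, 18, -23, -44, -27, 21] {('fing', 'lip'): 6}
fin -50 150 14 [-35, 23, -14, -27, -47, -152] {}
fin -50 150 14 [-35, 23, -14, -27, -47, 28] {}
fin -50 180 18 [-30, 29, -7, -14, -63, -142] {}
fin -50 180 18 [-30, 29, -7, -14, -63, 38] {}
fin -50 210 14 [-23, 34, -4, -2, -74, -129] {}
fin -50 210 14 [-23, 34, -4, -2, -74, 51] {}
fin -50 240 6 [-17, 37, -7, 12, -78, -116] {('body', 'boards'): 11, ('fing', 'lip'): 6}
fin -50 240 6 [-17, 37, -7, 12, -78, 64] {('body', 'boards'): 11, ('fing', 'lip'): 6}
fin -50 330 9 [-7, 35, -47, 73, -65, -95] {('body', 'boards'): 9}
fin -50 330 9 [-7, 35, -47, 73, -65, 85] {('body', 'boards'): 9}
```

```bash
cat > srch.py <<'E'
from geo2 import *
D=lambda a:np.degrees(a).round().astype(int).tolist()
NEW=[('cyl',TIN[:2],.034,.075,'tin0')]
def run(zs,grid,e1s=(45,55,65),e2s=(-25,-35,-45)):
    res=[]
    for x,y in grid:
      for az in range(-180,180,30):
        m=np.array([np.cos(np.radians(az)),np.sin(np.radians(az)),0]); c0=np.array([x,y,zs+.034]); o=c0-m*.0375
        tp=tinpts(o,m)
        if min(dist(tp,b).min() for b in obs+rackobs if not(zs>0 and b[-1]=='boards'))<.012: continue
        if bench(tp).min()<zs-.02: continue
        def f(e,h,g,skip=()):
            d=-np.sin(np.radians(e))*m-np.array([0,0,np.cos(np.radians(e))])
            T,R=pose(o,m,d,h,g); c=clear(T,R); mm=min(list(c.values())+[.03])
            return mm,T,R
        A=[(mm,e,T,R) for e in e1s for mm,T,R in[f(e,.047,.006)] if mm>.004]
        if not A: continue
        B=[(mm,e,T,R) for e in e2s for mm,T,R in[f(e,.04,.004)] if mm>.004]
        if not B: continue
        A=[(a,r) for a in A for r in ok(a[2],a[3],thr=.002,n=6)[:1]]
        if not A: continue
        B=[(a,r) for a in B for r in ok(a[2],a[3],thr=.002,n=6)[:1]]
        if B: res.append((x,y,az,[(a[1],round(r[0]*1000),D(r[1])) for a,r in A],[(a[1],round(r[0]*1000),D(r[1])) for a,r in B])); print(*res[-1],flush=True)
if __name__=='__main__':
    g=[(x,y) for x in np.arange(.36,.80,.04) for y in np.arange(-.60,.12,.04)]
    run(0,g)
E
timeout 560 python3 srch.py
```

```text
0.36 -0.6 -120 [(45, 18, [-63, 55, 33, -36, -96, -141]), (55, 19, [-66, 59, 39, -43, -105, -142]), (65, 20, [-68, 63, 44, -50, -113, -143])] [(-25, 11, [-40, 37, -26, 49, -33, 147])]
0.36 -0.6 -90 [(45, 18, [-57, 62, 45, -24, -111, -124]), (55, 19, [-58, 67, 54, -31, -123, -127]), (65, 20, [-60, 73, 63, -39, -135, -134])] [(-25, 16, [-53, 32, -37, 90, -15, 146])]
0.36 -0.6 150 [(55, 7, [-75, 35, -12, -94, -35, -146])] [(-25, 11, [-44, 50, 16, 6, -80, 101]), (-35, 16, [-43, 55, 23, 7, -92, 101]), (-45, 17, [-42, 61, 30, 9, -103, 101])]
0.36 0.08000000000000063 60 [(45, 18, [47, 36, -32, 10, -67, -85]), (55, 19, [47, 41, -28, 11, -75, -85]), (65, 20, [48, 46, -25, 11, -83, -86])] [(-25, 16, [17, 13, -41, -47, -23, -5])]
0.39999999999999997 -0.6 -90 [(45, 18, [-55, 64, 50, -26, -113, -127]), (55, 19, [-57, 69, 60, -34, -125, -132]), (65, 20, [-59, 75, 70, -44, -137, -140])] [(-25, 13, [-47, 34, -33, 78, -17, 152])]
0.39999999999999997 0.08000000000000063 60 [(45, 18, [44, 37, -27, 12, -69, -83]), (55, 19, [44, 43, -24, 13, -78, -84]), (65, 20, [45, 48, -21, 14, -85, -85])] [(-25, 16, [1
[... 209 characters left out ...]
28, -137]), (65, 20, [-57, 78, 78, -49, -140, -147])] [(-25, 8, [-42, 36, -28, 67, -20, 159])]
0.43999999999999995 0.08000000000000063 90 [(45, 18, [48, 34, -41, 34, -57, -78]), (55, 19, [51, 39, -39, 35, -64, -82]), (65, 20, [52, 45, -37, 36, -72, -85])] [(-25, 16, [11, 23, -26, -38, -42, 17]), (-35, 9, [3, 26, -23, -48, -50, 32])]
0.43999999999999995 0.08000000000000063 120 [(45, 18, [45, 28, -61, 74, -45, -89]), (55, 19, [49, 33, -61, 74, -54, -95]), (65, 20, [53, 39, -60, 71, -62, -100])] [(-25, 13, [13, 27, -21, -30, -54, 37]), (-35, 8, [7, 31, -16, -36, -63, 45])]
0.6799999999999998 -0.07999999999999952 -150 [(45, 6, [-15, 33, -9, -69, -32, -170])] [(-25, 4, [10, 48, 10, 8, -76, 106])]
```

```bash
cat > leaf2.py <<'E'
from srch import *
sk=()
for s in(-1,1):
  for yc in(-.01325,.01325):
    m=s*xs; 
    for xc in ((.0405,.055,.07) if s<0 else (.0405,.055,.07)):
      o=TOE+xs*xc+yr*yc+n*.034-m*.0375
      for e1 in(30,35,40,45,50,55):
        d=-np.sin(np.radians(e1))*m-np.cos(np.radians(e1))*n
        for h in(.045,.055):
          for r in ok(*pose(o,m,d,h,.006),thr=.0,n=8)[:1]: print('lay',s,yc,xc,e1,h,round(r[0]*1000),D(r[1]),show(r[3]))
      for e2 in(-15,-25,-35):
        d=-np.sin(np.radians(e2))*m-np.cos(np.radians(e2))*n
        for r in ok(*pose(o,m,d,.04,.004),thr=.0,n=8)[:1]: print('re',s,yc,xc,e2,round(r[0]*1000),D(r[1]),show(r[3]))
E
timeout 500 python3 leaf2.py
```

```text
lay -1 -0.01325 0.0405 30 0.045 11 [-21, 26, -60, 110, -54, -86] {('body', 'boards'): 11}
lay -1 -0.01325 0.0405 30 0.055 7 [-20, 26, -61, 109, -54, -87] {('body', 'boards'): 7}
re -1 -0.01325 0.0405 -15 17 [-18, 21, -33, 17, -35, 5] {}
re -1 -0.01325 0.0405 -25 16 [-23, 23, -22, 0, -45, 23] {}
re -1 -0.01325 0.0405 -35 16 [-28, 26, -13, -10, -56, 35] {}
lay -1 -0.01325 0.055 30 0.045 17 [-23, 25, -60, 111, -53, -84] {}
lay -1 -0.01325 0.055 30 0.055 13 [-22, 26, -60, 110, -54, -85] {}
lay -1 -0.01325 0.055 35 0.045 11 [-22, 28, -61, 112, -60, -88] {('body', 'boards'): 11}
lay -1 -0.01325 0.055 35 0.055 7 [-20, 28, -61, 111, -60, -89] {('body', 'boards'): 7}
re -1 -0.01325 0.055 -15 17 [-19, 21, -31, 16, -36, 7] {}
re -1 -0.01325 0.055 -25 16 [-24, 23, -20, 0, -46, 25] {}
re -1 -0.01325 0.055 -35 16 [-29, 26, -12, -10, -57, 36] {}
lay -1 -0.01325 0.07 30 0.045 18 [-25, 25, -59, 112, -53, -83] {}
lay -1 -0.01325 0.07 30 0.055 18 [-24, 25, -59, 111, -53, -84] {}
lay -1 -0.01325 0.07 35 0.045 18 [-24, 27, -60, 114, -59, -87] {}
lay -1 -0.01325 0.07 35 0.055 14 [-23, 28, -60, 113, -59, -
[... 7656 characters left out ...]
0.01325 0.07 40 0.055 14 [-32, 30, -1, -13, -68, -141] {}
lay 1 0.01325 0.07 45 0.045 14 [-34, 32, 2, -17, -72, -138] {}
lay 1 0.01325 0.07 45 0.055 8 [-34, 32, 3, -17, -73, -138] {('body', 'knob'): 8}
lay 1 0.01325 0.07 50 0.045 11 [-36, 34, 5, -20, -77, -136] {('body', 'knob'): 11}
lay 1 0.01325 0.07 50 0.055 2 [-36, 34, 6, -20, -78, -136] {('body', 'knob'): 2}
lay 1 0.01325 0.07 55 0.045 5 [-37, 36, 8, -23, -82, -134] {('body', 'knob'): 5}
lay 1 0.01325 0.07 55 0.055 1 [-38, 37, 10, -23, -84, -134] {('body', 'knob'): 1}
re 1 0.01325 0.07 -15 17 [-25, 21, -52, 95, -36, 117] {}
re 1 0.01325 0.07 -25 16 [-25, 24, -54, 106, -46, 105] {}
re 1 0.01325 0.07 -35 16 [-23, 28, -56, 111, -58, 96] {}
```

```bash
cat > pocket.py <<'E'
import srch
from srch import *
g=[(x,y) for x in np.arange(.60,.74,.02) for y in np.arange(-.15,-.02,.02)]
srch.range=lambda a,b,c: __builtins__.range(-180,-80,15)
run(0,g,(40,45,50,55),(-20,-25,-30,-35))
E
timeout 560 python3 pocket.py
```

```text
0.66 -0.11000000000000001 -120 [(40, 7, [-17, 38, 2, -49, -56, -163])] [(-20, 12, [10, 41, -6, 18, -57, 128]), (-25, 10, [11, 43, -6, 21, -60, 125]), (-30, 8, [13, 44, -5, 24, -64, 122])]
```

```bash
cat > path.py <<'E'
from geo2 import *
from scipy.spatial.transform import Slerp
def chk(T0,R0,T1,R1,q,N=12,tin=None,verbose=True,skip=(),loc=None):
    """interp; returns final q and prints min clear, joint range"""
    sl=Slerp([0,1],Rot.from_matrix([R0,R1])); worst={}; qs=[q]; emax=0
    for t in np.linspace(0,1,N+1):
        T=T0+(T1-T0)*t; R=sl(t).as_matrix(); q,e=ik(T,R,P,q); emax=max(emax,e); qs.append(q)
        tp=None if loc is None else tinpts(T+R@loc[0],R@loc[1])
        for k,v in clear(T,R,q,tin=tp,skip=skip).items(): worst[k]=min(worst.get(k,1),v)
    dq=np.degrees(np.abs(np.diff(qs,axis=0))).max(0)
    print('ik err',round(emax,5),'q end',np.degrees(q).round(1),'max step',dq.round(1),show(worst,.02)); return q
E
python3 - <<'E'
from path import *; from h import proj,atz
c=dict(np.load('pics/top0.png.npz'))
print('knob top-cam',atz(c,(463.2,330),.108),'vs grip x .4353')
from cmdr import cur
T0,R0=cur(); q0=np.radians([-26.1,15.8,-1.8,7.9,-67.7,24.3])
q0,e=ik(T0,R0,P,q0); print(np.degrees(q0).round(1),e)
for al in(165,155,175):
  for flip in(0,1):
    T,R=startpose(np.radians(al),np.radians(45),.05,.006)
    if flip: R=R@np.diag([-1,1,-1])
    back=T-R[:,1]*.09+np.array([0,0,.05]); 
    print('al',al,flip,'hover',back.round(3))
    q=chk(T0,R0,back,R,q0); q=chk(back,R,T,R,q)
E
```

```text
knob top-cam [ 0.43546894 -0.49290465  0.108     ] vs grip x .4353
[-26.   15.9  -2.7   8.1 -67.7  24.2] 2.7336808864428366e-15
al 165 0 hover [ 0.696 -0.148  0.164]
ik err 0.0 q end [  -2.8   59.8   53.9  -10.9 -127.9   74.6] max step [2.  5.1 7.8 2.6 6.6 5.1] {}
ik err 0.0 q end [  -1.9   57.    30.7   -9.7 -107.7   77.6] max step [0.1 0.5 2.5 0.2 2.  0.4] {('neck', 'pile'): 18, ('body', 'boards'): 16}
al 165 1 hover [ 0.696 -0.148  0.164]
ik err 0.0 q end [  -2.8   59.8   53.9  -10.9 -127.9 -105.4] max step [ 4.6  4.3  8.3  5.8  6.2 14.3] {}
ik err 0.0 q end [  -1.9   57.    30.7   -9.7 -107.7 -102.4] max step [0.1 0.5 2.5 0.2 2.  0.4] {('neck', 'pile'): 18, ('body', 'boards'): 16}
al 155 0 hover [ 0.692 -0.158  0.164]
ik err 0.0 q end [  -6.    58.9   54.2  -16.9 -127.5   65.8] max step [1.7 4.9 7.8 2.9 6.6 4.6] {}
ik err 0.0 q end [  -4.4   56.5   31.7  -15.1 -107.7   70.5] max step [0.1 0.5 2.4 0.3 1.9 0.6] {('body', 'boards'): 3, ('neck', 'pile'): 14}
al 155 1 hover [ 0.692 -0.158  0.164]
ik err 0.0 q end [  -6.    58.9   54.2  -16.9 -127.5 -114.2] max step [ 4.5  4.2  7.1  6.3  6.2 14.9] {}
ik err 0.0 q end [  -4.4   56.5   31.7  -15.1 -107.7 -109.5] max step [0.1 0.5 2.4 0.3 1.9 0.6] {('body', 'boards'): 3, ('neck', 'pile'): 14}
al 175 0 hover [ 0.698 -0.137  0.164]
ik err 0.0 q end [   0.3   59.7   51.4   -4.7 -126.4   83.5] max step [2.2 5.  7.3 2.3 6.1 5.5] {}
ik err 0.0 q end [   0.7   57.    28.5   -4.2 -106.4   84.8] max step [0.  0.5 2.5 0.1 2.  0.2] {('neck', 'pile'): 19, ('fing', 'sdr'): 14}
al 175 1 hover [ 0.698 -0.137  0.164]
ik err 0.0 q end [   0.3   59.7   51.4   -4.7 -126.4  -96.5] max step [ 4.7  4.7  9.1  4.8  6.7 13.8] {}
ik err 0.0 q end [   0.7   57.    28.5   -4.2 -106.4  -95.2] max step [0.  0.5 2.5 0.1 2.  0.2] {('neck', 'pile'): 19, ('fing', 'sdr'): 14}
```

```bash
python3 - <<'E'
from h import *
t=cv2.imread('pics/top0.png');s=cv2.imread('pics/scene0.png')
a=cv2.resize(t[80:220,220:420],None,fx=4,fy=4,interpolation=3);cv2.imwrite('pics/tp.png',a)
a=cv2.resize(s[190:310,340:460],None,fx=5,fy=5,interpolation=3);cv2.imwrite('pics/sp.png',a)
E
```

```text
(no output)
```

View pics/tp.png

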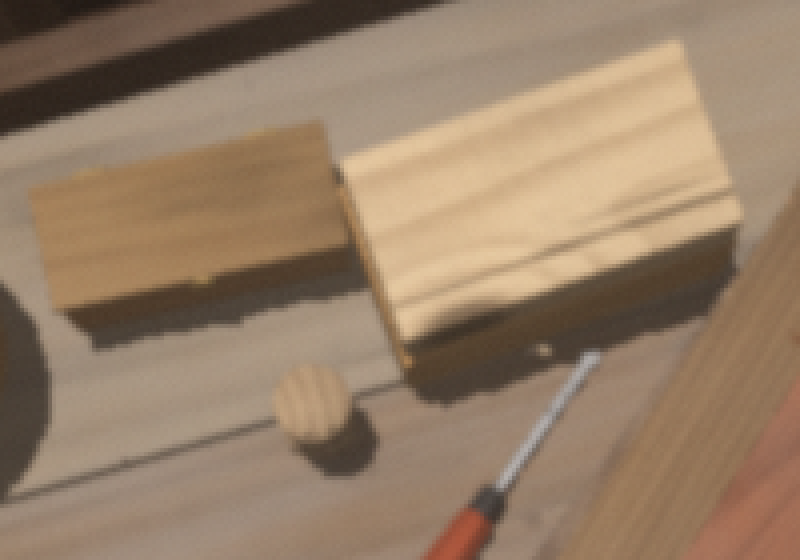

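View pics/sp.png

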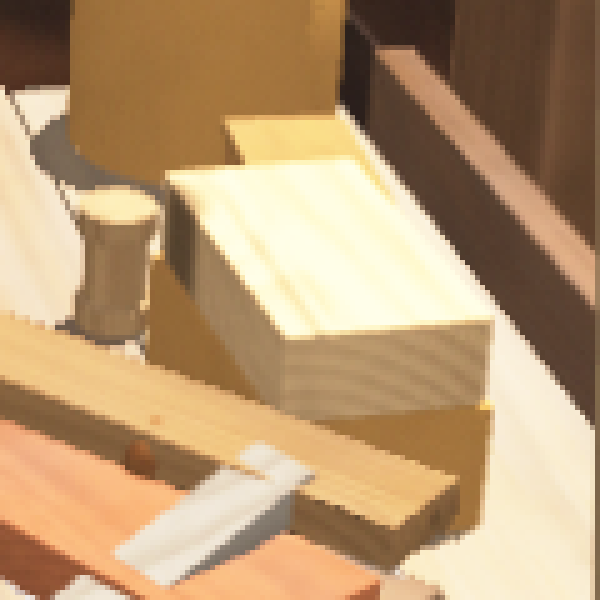

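```bash
python3 - <<'E'
from h import *
c=dict(np.load('pics/top0.png.npz')); s=dict(np.load('pics/scene0.png.npz'))
print(tri((c,(321.2,165)),(s,(374,224.4))),tri((c,(405,135)),(s,(397,257.6))))
for uv in((305,119),(391,91)): print(atz(c,uv,.1))
print('brown', [atz(c,(220+u/4,80+v/4),.06).round(3) for u,v in((30,190),(325,122),(350,245),(60,308))])
E
```

```text
(array([ 0.78031467, -0.21713315,  0.1093058 ]), [np.float64(1.6352243285419512), np.float64(1.3273017030192156)]) (array([ 0.83518874, -0.38990493,  0.10740407]), [np.float64(0.8406883530038382), np.float64(0.7597186284946806)])
[ 0.87600123 -0.18623461  0.1       ]
[ 0.92820969 -0.36548168  0.1       ]
brown [array([ 0.876, -0.016,  0.06 ]), array([ 0.907, -0.177,  0.06 ]), array([ 0.84 , -0.188,  0.06 ]), array([ 0.811, -0.031,  0.06 ])]
```

```bash
sed -i 's/^TIN=.*/TIN=np.array([.632,-.130,0])/' geo.py; cat > mk.py <<'E'
from path import *
from cmdr import cur,delta,done
def prow(T,R): print('ROW',delta(T,R).round(3).tolist(), 'T',T.round(4))
def qnow():
    from station import sense
    return np.radians(sense()['joints'])
E
python3 - <<'E'
from mk import *
T,R=startpose(np.radians(170),np.radians(45),.05,.006)
back=T-R[:,1]*.09+np.array([0,0,.05]); T0,R0=cur()
q=chk(T0,R0,back,R,qnow()); q=chk(back,R,T,R,q); prow(back,R); prow(T,R)
E
```

```text
ik err 0.0 q end [  -1.2   59.6   52.2   -7.8 -127.    79. ] max step [2.1 5.  7.5 2.5 6.3 5.3] {}
ik err 0.0 q end [  -0.5   56.8   29.3   -7.  -106.9   81.2] max step [0.1 0.5 2.5 0.1 2.  0.3] {('fing', 'sdr'): 20}
ROW [25.877, 28.983, -13.665, 0.764, 0.653, 1.271] T [ 0.6954 -0.1412  0.1643]
ROW [19.61, 30.088, -25.029, 0.764, 0.653, 1.271] T [ 0.6327 -0.1301  0.0507]
```

{"method": "carry_out", "body": {"steps": [[[2.2, 2.4, 0, 0.064, 0.054, 0.106], [4.3, 4.8, 0, 0.127, 0.109, 0.212], [6.5, 7.2, -0.5, 0.191, 0.163, 0.318], [8.6, 9.7, -1, 0.255, 0.218, 0.424], [10.8, 12.1, -2, 0.318, 0.272, 0.53], [12.9, 14.5, -3, 0.382, 0.327, 0.636], [15.1, 16.9, -4.5, 0.446, 0.381, 0.741], [17.3, 19.3, -6, 0.509, 0.435, 0.847], [19.4, 21.7, -8, 0.573, 0.49, 0.953], [21.6, 24.2, -10, 0.637, 0.544, 1.059], [23.7, 26.6, -12, 0.7, 0.599, 1.165], [25.9, 29, -13.6, 0.764, 0.653, 1.271], [25.9, 29, -13.6, 0.764, 0.653, 1.271], [25.9, 29, -13.6, 0.764, 0.653, 1.271]]], "fingers": 0}}

```text
time_s: 7.4
tcp_pos: [0.6947, -0.141, 0.1635]
ee_rot: [[-0.174, -0.699, 0.694], [-0.985, 0.122, -0.124], [0.002, -0.705, -0.709]]
wrist_force: [-0.3, -0.3, 0.5]
gripper_width: 0.997
```

```bash
python3 - <<'E'
from mk import *
from h import *
done([25.9,29,-13.6,.764,.653,1.271])
for n in('scene','top'):
    c=snap(n,n+'5.png'); st=sense(); print(n,proj(c,st['tcp_pos']+.014*st['ee_rot'][:,1]))
T,R=startpose(np.radians(170),np.radians(45),.05,.006); prow(T,R)
E
```

```text
cmd [ 0.6956 -0.141   0.165 ] meas [ 0.6947 -0.141   0.1635] err deg [-0.08  0.2   0.04] F [-0.3 -0.3  0.5] w 0.997 t 7.4 j [  -1.2   59.6   52.    -7.7 -127.    79. ]
scene [[337.08293568 194.55284802]]
top [[282.18303099 208.16905265]]
ROW [-6.29, 1.088, -11.429, -0.0, 0.0, 0.001] T [ 0.6327 -0.1301  0.0507]
```

View pics/scene5.png

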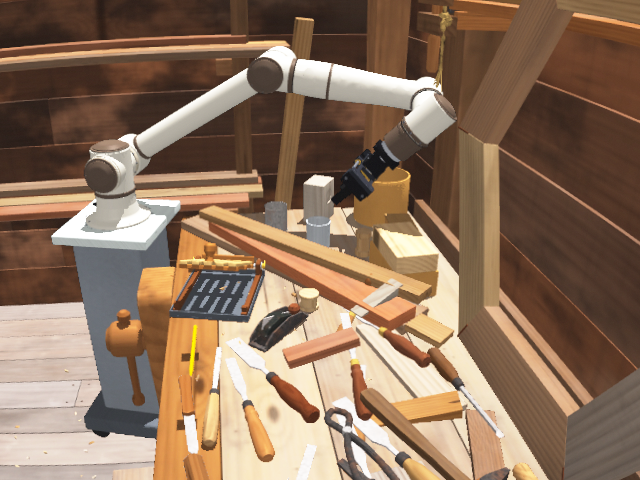

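View pics/top5.png

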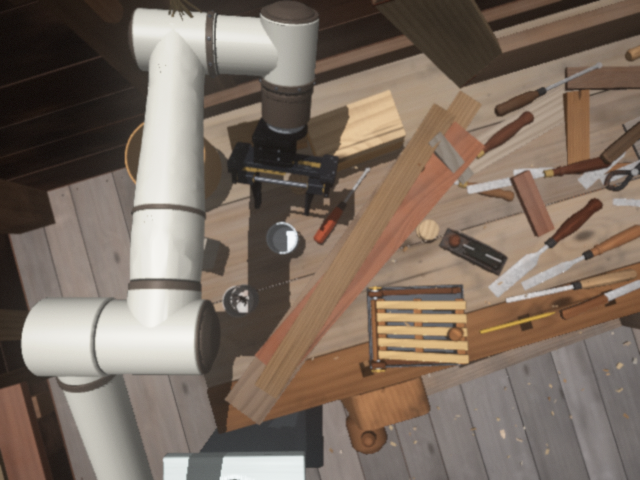

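```bash
python3 - <<'E'
from rack import *
c=dict(np.load('pics/top5.png.npz')); s=dict(np.load('pics/scene5.png.npz')); im=c['image'][:,:,::-1]
K=7;x0,y0=362,280
outs=[]
for a in(25,):
    p=[.4335,-.4165,-1.5517,np.radians(a),0]
    cr=cv2.resize(im[y0:y0+85,x0:x0+112],None,fx=K,fy=K,interpolation=cv2.INTER_NEAREST).copy()
    for a,col in((23,(255,0,0)),(25,(0,255,0)),(27,(0,0,255))):
        p[3]=np.radians(a)
        q=lambda v:tuple(((proj(c,W(p,'L',np.array(v)))[0]-[x0,y0]+.5)*K).astype(int).tolist())
        t=np.linspace(0,2*np.pi,30)
        cv2.polylines(cr,[np.array([q((.17+.0135*np.cos(u),.0135*np.sin(u),.036)) for u in t])],False,col,1)
        cv2.polylines(cr,[np.array([q(v) for v in((0,-.0615,0),(.186,-.0615,0),(.186,.0615,0),(0,.0615,0),(0,-.0615,0))])],False,col,1)
cv2.imwrite('pics/ovt.png',cr)
E
```

```text
(no output)
```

View pics/ovt.png

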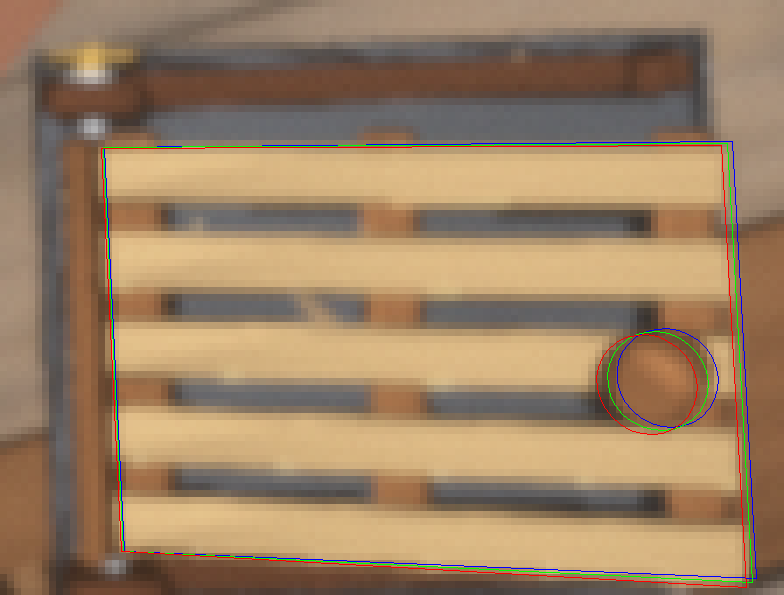

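{"method": "carry_out", "body": {"steps": [[[-2, 0.35, -3.6, 0, 0, 0], [-4, 0.7, -7.2, 0, 0, 0], [-5.5, 0.95, -10, 0, 0, 0], [-6.3, 1.1, -11.4, 0, 0, 0], [-6.3, 1.1, -11.4, 0, 0, 0], [-6.3, 1.1, -11.4, 0, 0, 0]]], "fingers": 0}}

```text
time_s: 8.25
tcp_pos: [0.6332, -0.1312, 0.0529]
ee_rot: [[-0.175, -0.693, 0.699], [-0.985, 0.123, -0.124], [-0.0, -0.71, -0.704]]
wrist_force: [0.1, -0.7, 0.8]
gripper_width: 0.997
```

{"method": "carry_out", "body": {"steps": [[[0, 0, 0, 0, 0, 0], [0, 0, 0, 0, 0, 0], [0, 0, 0, 0, 0, 0], [0, 0, 0, 0, 0, 0], [0, 0, 0, 0, 0, 0]]], "fingers": 255}}

```text
time_s: 8.88
tcp_pos: [0.6325, -0.1301, 0.0507]
ee_rot: [[-0.174, -0.696, 0.697], [-0.985, 0.123, -0.123], [-0.0, -0.707, -0.707]]
wrist_force: [1.2, 2.5, 2.1]
gripper_width: 0.736
```

```bash
python3 - <<'E'
from mk import *
from h import *
done([-6.3,1.1,-11.4,0,0,0])
for n in('scene','top'): c=snap(n,n+'6.png')
a=cv2.imread('pics/scene6.png')[150:270,250:400]; b=cv2.imread('pics/top6.png')[190:310,210:360]
cv2.imwrite('pics/x6.png',np.hstack([cv2.resize(a,(400,320)),cv2.resize(b,(400,320))]))
E
```

```text
cmd [ 0.6326 -0.13    0.051 ] meas [ 0.6325 -0.1301  0.0507] err deg [ 0.01 -0.01  0.02] F [1.2 2.5 2.1] w 0.736 t 8.875 j [  -0.5   56.8   29.2   -7.  -106.9   81.2]
```

View pics/x6.png

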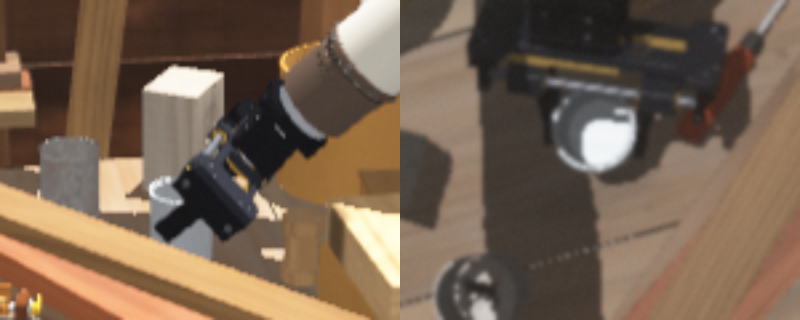

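```bash
cat >> mk.py <<'E'
def place(R0,T0,o0,z0,o1,z1,d1):
    """tool pose so tin held as at (T0,R0,tin o0,z0) is at o1,z1 with tool dir ~d1"""
    zt=R0.T@z0; ot=R0.T@(o0-T0); A=lambda z,d:(lambda p:np.c_[z,p,np.cross(z,p)])((d-z*(z@d))/np.linalg.norm(d-z*(z@d)))
    R=A(z1,d1)@A(zt,np.array([0,1.,0])).T; return o1-R@ot,R
E
python3 - <<'E'
from mk import *
T0,R0=cur(); o0=np.array([.632,-.13,0]); loc=(R0.T@(o0-T0),R0.T@Z)
m=xs; d=-(xs+n)*.7071
L=lambda hn,xc=.0405: place(R0,T0,o0,Z,TOE+xs*(xc-.0375)+yr*-.01325+n*hn,m,d)
Tl,Rl=L(.0335); Th,_=L(.12)
up=T0+[0,0,.16]
sk=(('fing','x'),)
q=chk(T0,R0,up,R0,qnow(),loc=loc); q=chk(up,R0,Th,Rl,q,loc=loc,N=16); q=chk(Th,Rl,Tl,Rl,q,loc=loc)
prow(up,R0);prow(Th,Rl);prow(Tl,Rl); print('n',n.round(3), 'xs',xs.round(3))
E
```

```text
ik err 0.0 q end [  -0.5   49.5   37.5   -7.9 -122.3   79. ] max step [0.  0.7 1.  0.1 1.4 0.2] {('fing', 'sdr'): 20, ('tin', 'bench'): 0}
ik err 0.52338 q end [-17.3  15.9 -19.9   4.8 -56.  177.5] max step [2.8 2.8 5.5 4.2 6.1 9.8] {}
ik err 0.54276 q end [-19.7  22.1 -26.7  11.3 -41.5 177.5] max step [0.2 0.6 0.6 0.6 1.3 0. ] {('tin', 'lip'): 3, ('tin', 'slats'): 0, ('tin', 'nut'): 3, ('fing', 'slats'): 17}
ROW [0.0, 0.0, 16.0, 0.0, 0.0, 0.0] T [ 0.6326 -0.13    0.211 ]
ROW [-21.42, -19.546, 12.671, 0.829, -0.97, 1.553] T [ 0.4184 -0.3255  0.1777]
ROW [-21.349, -23.228, 4.844, 0.829, -0.97, 1.553] T [ 0.4191 -0.3623  0.0994]
n [-0.008  0.426  0.905] xs [ 0.017 -0.905  0.426]
```

```bash
cat >> mk.py <<'E'
def jpath(qa,qb,N,loc,Rb=None):
    worst={};poses=[]
    for t in np.linspace(0,1,N+1)[1:]:
        q=qa+(qb-qa)*t; T,R,_=fk(q,P); poses.append((T,R))
        for k,v in clear(T,R,q,tin=tinpts(T+R@loc[0],R@loc[1]) if loc else None).items(): worst[k]=min(worst.get(k,1),v)
    print(show(worst,.02)); return poses
def rowsfrom(Ta,Ra,poses):
    out=[]
    for T,R in poses:
        r=Rot.from_matrix(R@Ra.T).as_rotvec(); out.append([round(float(v),2) for v in (T-Ta)*100]+[round(float(v),3) for v in r])
    return out
E
python3 - <<'E'
from mk import *
T0,R0=cur(); o0=np.array([.632,-.13,0]); loc=(R0.T@(o0-T0),R0.T@Z)
m=xs; d=-(xs+n)*.7071
L=lambda hn,xc=.0405: place(R0,T0,o0,Z,TOE+xs*(xc-.0375)+yr*-.01325+n*hn,m,d)
Tl,Rl=L(.0335); Th,_=L(.12)
up=T0+[0,0,.16]; qu,_=ik(up,R0,P,qnow())
qh,e=ik(Th,Rl,P,np.radians([-30,25,-5,-15,-60,-137])); print(e,np.degrees(qh).round(1),np.degrees(qu).round(1))
N=28; ps=jpath(qu,qh,N,loc)
prev=R0;mx=0;pt=up
for T,R in ps:
    mx=max(mx,np.degrees(Rot.from_matrix(R@prev.T).magnitude())); prev=R
print('max rot/row',mx)
a=ps[:14];b=ps[14:]
for r in rowsfrom(up,R0,a): print(r)
print()
for r in rowsfrom(a[-1][0],a[-1][1],b): print(r)
E
```

```text
9.202428569849221e-15 [ -30.5   22.9   -3.2  -17.4  -75.3 -142.3] [  -0.5   49.5   37.5   -7.9 -122.3   79. ]
{}
max rot/row 9.26668099721475
[-0.54, -0.95, -0.13, -0.09, -0.002, -0.122]
[-1.1, -1.88, -0.26, -0.179, -0.001, -0.247]
[-1.67, -2.79, -0.39, -0.266, 0.003, -0.373]
[-2.27, -3.69, -0.52, -0.35, 0.01, -0.5]
[-2.89, -4.57, -0.64, -0.434, 0.02, -0.63]
[-3.52, -5.42, -0.77, -0.515, 0.034, -0.76]
[-4.18, -6.26, -0.89, -0.595, 0.052, -0.891]
[-4.85, -7.08, -1.01, -0.673, 0.073, -1.024]
[-5.53, -7.88, -1.13, -0.749, 0.099, -1.157]
[-6.24, -8.67, -1.25, -0.824, 0.129, -1.291]
[-6.96, -9.43, -1.37, -0.897, 0.164, -1.425]
[-7.69, -10.18, -1.49, -0.968, 0.204, -1.559]
[-8.44, -10.91, -1.61, -1.038, 0.249, -1.694]
[-9.21, -11.61, -1.72, -1.106, 0.3, -1.827]

[-0.78, -0.69, -0.12, -0.053, 0.026, -0.146]
[-1.58, -1.36, -0.23, -0.104, 0.054, -0.293]
[-2.39, -2.01, -0.35, -0.151, 0.083, -0.442]
[-3.21, -2.65, -0.46, -0.195, 0.114, -0.591]
[-4.05, -3.26, -0.57, -0.236, 0.147, -0.742]
[-4.9, -3.86, -0.69, -0.274, 0.182, -0.893]
[-5.77, -4.44, -0.8, -0.309, 0.219, -1.044]
[-6.65, -4.99, -0.92, -0.341, 0.258, -1.196]
[-7.55, -5.53, -1.03, -0.369, 0.3, -1.349]
[-8.45, -6.05, -1.14, -0.393, 0.344, -1.501]
[-9.37, -6.55, -1.26, -0.414, 0.392, -1.654]
[-10.31, -7.03, -1.37, -0.431, 0.443, -1.807]
[-11.25, -7.49, -1.49, -0.445, 0.497, -1.959]
[-12.21, -7.93, -1.61, -0.454, 0.555, -2.111]
```

{"method": "carry_out", "body": {"steps": [[[0, 0, 0.5, 0, 0, 0], [0, 0, 1.5, 0, 0, 0], [0, 0, 4, 0, 0, 0], [0, 0, 8, 0, 0, 0], [0, 0, 12, 0, 0, 0], [0, 0, 16, 0, 0, 0], [0, 0, 16, 0, 0, 0]]]}}

```text
time_s: 9.85
tcp_pos: [0.6336, -0.1309, 0.2152]
ee_rot: [[-0.174, -0.689, 0.703], [-0.985, 0.122, -0.124], [-0.001, -0.714, -0.7]]
wrist_force: [-0.0, 0.8, -2.1]
gripper_width: 0.731
```

```bash
python3 - <<'E'
from mk import *
done([0,0,16,0,0,0])
E
```

```text
cmd [ 0.6326 -0.13    0.211 ] meas [ 0.6336 -0.1309  0.2152] err deg [-0.08 -0.55  0.01] F [-0.   0.8 -2.1] w 0.731 t 9.85 j [  -0.6   49.2   37.7   -7.8 -122.3   79. ]
```

{"method": "carry_out", "body": {"steps": [[[-0.54, -0.95, -0.13, -0.09, -0.002, -0.122], [-1.1, -1.88, -0.26, -0.179, -0.001, -0.247], [-1.67, -2.79, -0.39, -0.266, 0.003, -0.373], [-2.27, -3.69, -0.52, -0.35, 0.01, -0.5], [-2.89, -4.57, -0.64, -0.434, 0.02, -0.63], [-3.52, -5.42, -0.77, -0.515, 0.034, -0.76], [-4.18, -6.26, -0.89, -0.595, 0.052, -0.891], [-4.85, -7.08, -1.01, -0.673, 0.073, -1.024], [-5.53, -7.88, -1.13, -0.749, 0.099, -1.157], [-6.24, -8.67, -1.25, -0.824, 0.129, -1.291], [-6.96, -9.43, -1.37, -0.897, 0.164, -1.425], [-7.69, -10.18, -1.49, -0.968, 0.204, -1.559], [-8.44, -10.91, -1.61, -1.038, 0.249, -1.694], [-9.2, -11.6, -1.7, -1.106, 0.3, -1.827]]]}}

```text
time_s: 11.6
tcp_pos: [0.5395, -0.2464, 0.1923]
ee_rot: [[-0.556, -0.386, -0.736], [0.66, 0.333, -0.673], [0.505, -0.86, 0.07]]
wrist_force: [0.6, 0.1, -2.5]
gripper_width: 0.73
```

```bash
python3 - <<'E'
from mk import *
done([-9.2,-11.6,-1.7,-1.106,.3,-1.827])
E
```

```text
cmd [ 0.5406 -0.246   0.194 ] meas [ 0.5395 -0.2464  0.1923] err deg [-0.04  0.17 -0.29] F [ 0.6  0.1 -2.5] w 0.73 t 11.6 j [-15.6  36.2  17.  -12.7 -98.7 -31.9]
```

{"method": "carry_out", "body": {"steps": [[[-0.78, -0.69, -0.12, -0.053, 0.026, -0.146], [-1.58, -1.36, -0.23, -0.104, 0.054, -0.293], [-2.39, -2.01, -0.35, -0.151, 0.083, -0.442], [-3.21, -2.65, -0.46, -0.195, 0.114, -0.591], [-4.05, -3.26, -0.57, -0.236, 0.147, -0.742], [-4.9, -3.86, -0.69, -0.274, 0.182, -0.893], [-5.77, -4.44, -0.8, -0.309, 0.219, -1.044], [-6.65, -4.99, -0.92, -0.341, 0.258, -1.196], [-7.55, -5.53, -1.03, -0.369, 0.3, -1.349], [-8.45, -6.05, -1.14, -0.393, 0.344, -1.501], [-9.37, -6.55, -1.26, -0.414, 0.392, -1.654], [-10.31, -7.03, -1.37, -0.431, 0.443, -1.807], [-11.25, -7.49, -1.49, -0.445, 0.497, -1.959], [-12.2, -7.9, -1.6, -0.454, 0.555, -2.111], [-12.2, -7.9, -1.6, -0.454, 0.555, -2.111], [-12.2, -7.9, -1.6, -0.454, 0.555, -2.111]]]}}

```text
time_s: 13.6
tcp_pos: [0.4184, -0.3252, 0.1772]
ee_rot: [[1.0, -0.007, -0.02], [0.022, 0.339, 0.941], [0.0, -0.941, 0.339]]
wrist_force: [0.6, 0.5, -1.0]
gripper_width: 0.736
```

```bash
python3 - <<'E'
from mk import *
from h import *
done([-12.2,-7.9,-1.6,-.454,.555,-2.111])
for nn in('scene','top'): c=snap(nn,nn+'7.png')
a=cv2.imread('pics/scene7.png')[180:320,150:310]; b=cv2.imread('pics/top7.png')[250:390,340:500]
cv2.imwrite('pics/x7.png',np.hstack([cv2.resize(a,(400,350)),cv2.resize(b,(400,350))]))
E
```

```text
cmd [ 0.4186 -0.325   0.178 ] meas [ 0.4184 -0.3252  0.1772] err deg [0.03 0.01 0.14] F [ 0.6  0.5 -1. ] w 0.736 t 13.6 j [ -30.5   22.9   -3.2  -17.4  -75.3 -142.2]
```

View pics/x7.png

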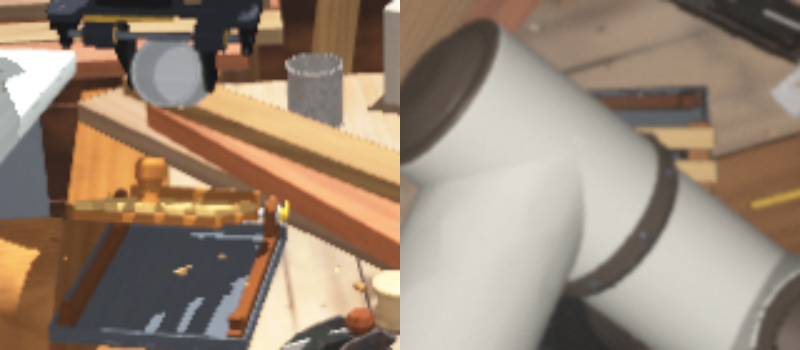

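{"method": "carry_out", "body": {"steps": [[[0.02, -1.2, -2.5, 0, 0, 0], [0.04, -2.4, -5.0, 0, 0, 0], [0.05, -3.1, -6.6, 0, 0, 0], [0.06, -3.5, -7.4, 0, 0, 0], [0.06, -3.5, -7.4, 0, 0, 0], [0.06, -3.5, -7.4, 0, 0, 0]]]}}

```text
time_s: 14.45
tcp_pos: [0.4194, -0.3605, 0.1044]
ee_rot: [[1.0, -0.005, -0.019], [0.02, 0.338, 0.941], [0.001, -0.941, 0.338]]
wrist_force: [-0.2, 0.6, -1.2]
gripper_width: 0.73
```

```bash
python3 - <<'E'
from mk import *
done([.06,-3.5,-7.4,0,0,0])
E
```

```text
cmd [ 0.4192 -0.36    0.104 ] meas [ 0.4194 -0.3605  0.1044] err deg [-0.05 -0.08  0.04] F [-0.2  0.6 -1.2] w 0.73 t 14.45 j [ -33.3   29.5   -3.9  -17.4  -68.9 -137.4]
```

{"method": "carry_out", "body": {"steps": [[[0, -0.04, -0.1, 0, 0, 0], [0, -0.08, -0.2, 0, 0, 0], [0, -0.12, -0.3, 0, 0, 0], [0, -0.12, -0.3, 0, 0, 0]]]}}

```text
time_s: 14.95
tcp_pos: [0.4189, -0.3615, 0.1005]
ee_rot: [[1.0, -0.007, -0.018], [0.019, 0.339, 0.941], [0.0, -0.941, 0.339]]
wrist_force: [0.2, 0.2, -1.4]
gripper_width: 0.735
```

```bash
python3 - <<'E'
from mk import *
from h import *
done([0,-.12,-.3,0,0,0])
for nn in('scene',): c=snap(nn,nn+'8.png')
a=cv2.imread('pics/scene8.png')[200:320,150:290]
cv2.imwrite('pics/x8.png',cv2.resize(a,None,fx=5,fy=5,interpolation=3))
E
```

```text
cmd [ 0.4192 -0.3612  0.101 ] meas [ 0.4189 -0.3615  0.1005] err deg [0.01 0.01 0.01] F [ 0.2  0.2 -1.4] w 0.735 t 14.95 j [ -33.4   29.9   -4.   -17.4  -68.6 -137.3]
```

View pics/x8.png

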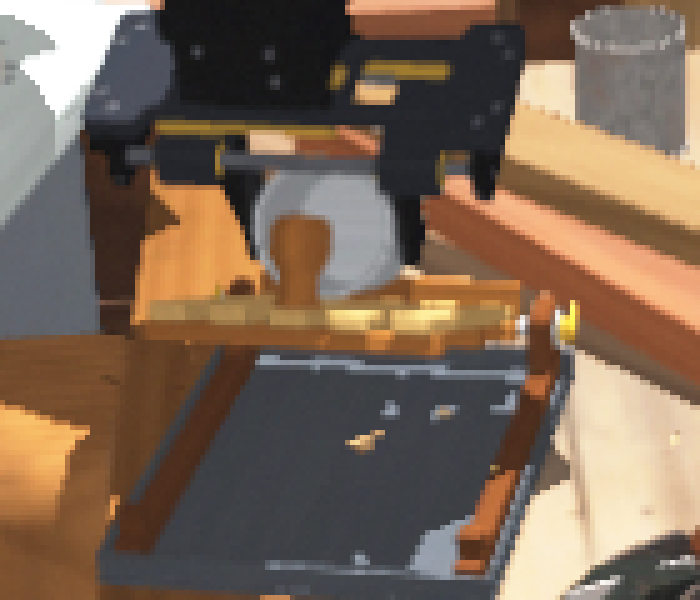

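{"method": "carry_out", "body": {"steps": [[[0, -0.04, -0.1, 0, 0, 0], [0, -0.04, -0.1, 0, 0, 0], [0, -0.08, -0.2, 0, 0, 0], [0, -0.08, -0.2, 0, 0, 0]]]}}

```text
time_s: 15.5
tcp_pos: [0.419, -0.3623, 0.0987]
ee_rot: [[1.0, -0.006, -0.018], [0.019, 0.339, 0.941], [0.0, -0.941, 0.339]]
wrist_force: [-0.2, 0.7, -1.0]
gripper_width: 0.733
```

{"method": "carry_out", "body": {"steps": [[[0, -0.04, -0.1, 0, 0, 0], [0, -0.04, -0.1, 0, 0, 0]]]}}

```text
time_s: 15.75
tcp_pos: [0.419, -0.3624, 0.0984]
ee_rot: [[1.0, -0.007, -0.019], [0.02, 0.339, 0.94], [0.0, -0.941, 0.339]]
wrist_force: [-0.8, 3.0, 4.5]
gripper_width: 0.732
```

```bash
python3 - <<'E'
from mk import *
done([0,-.12,-.3,0,0,0])
E
```

```text
cmd [ 0.4192 -0.3624  0.098 ] meas [ 0.419  -0.3624  0.0984] err deg [ 0.04 -0.    0.04] F [-0.8  3.   4.5] w 0.732 t 15.75 j [ -33.5   30.1   -4.   -17.5  -68.5 -137.1]
```

{"method": "carry_out", "body": {"steps": [[[0, 0.02, 0.05, 0, 0, 0], [0, 0.02, 0.05, 0, 0, 0], [0, 0.02, 0.05, 0, 0, 0], [0, 0.02, 0.05, 0, 0, 0], [0, 0.02, 0.05, 0, 0, 0]]], "fingers": 0}}

```text
time_s: 16.38
tcp_pos: [0.419, -0.3626, 0.0979]
ee_rot: [[1.0, -0.006, -0.018], [0.019, 0.339, 0.941], [0.0, -0.941, 0.339]]
wrist_force: [-0.3, -0.5, -0.2]
gripper_width: 0.996
```

```bash
python3 - <<'E'
from mk import *
from h import *
done([0,.02,.05,0,0,0])
for nn in('scene',): c=snap(nn,nn+'9.png')
a=cv2.imread('pics/scene9.png')[200:320,150:290]
cv2.imwrite('pics/x9.png',cv2.resize(a,None,fx=5,fy=5,interpolation=3))
E
```

```text
cmd [ 0.4192 -0.3622  0.0985] meas [ 0.419  -0.3626  0.0979] err deg [-0.    0.    0.01] F [-0.3 -0.5 -0.2] w 0.996 t 16.375 j [ -33.5   30.1   -4.   -17.4  -68.4 -137.1]
```

View pics/x9.png

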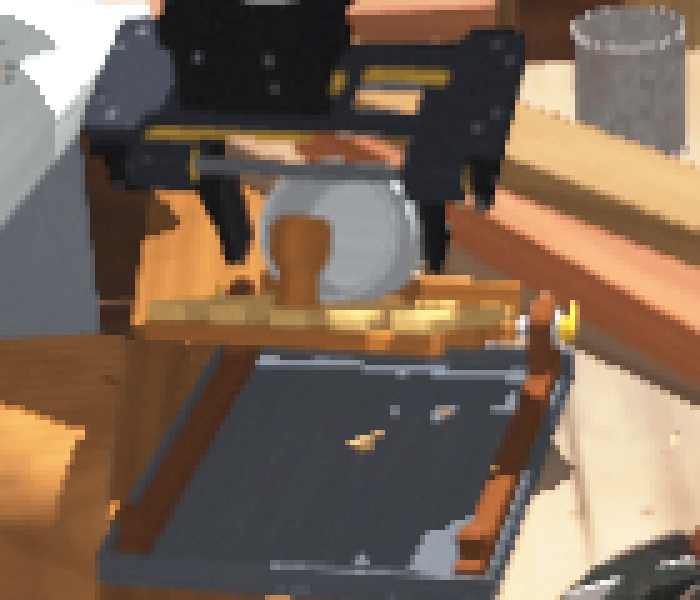

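{"method": "carry_out", "body": {"steps": [[[0, 0, 0, 0, 0, 0], [0, 0, 0, 0, 0, 0]]]}}

```text
time_s: 16.68
tcp_pos: [0.419, -0.3625, 0.098]
ee_rot: [[1.0, -0.006, -0.018], [0.019, 0.339, 0.941], [0.0, -0.941, 0.339]]
wrist_force: [-0.1, -0.9, 1.5]
gripper_width: 1.004
```

```bash
python3 - <<'E'
from mk import *
from h import *
print(sense()['wrist_force'])
for nn in('scene',): c=snap(nn,nn+'10.png')
A=cv2.imread('pics/scene9.png')[225:275,190:250];B=cv2.imread('pics/scene10.png')[225:275,190:250]; C8=cv2.imread('pics/scene8.png')[225:275,190:250]
cv2.imwrite('pics/x10.png',cv2.resize(np.hstack([C8,A,B]),None,fx=4.4,fy=4.4,interpolation=3))
E
```

```text
[-0.08090907 -0.91629303  1.50476759]
```

View pics/x10.png

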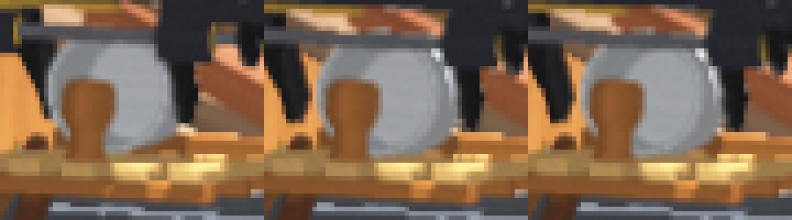

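```bash
python3 - <<'E'
from mk import *
from h import *
c=dict(np.load('pics/scene8.png.npz'))
for nm,y in(('pre',-.01325),('a',-.005),('b',0)):
    u,_=0,0
    a=np.linspace(0,2*np.pi,60); pts=TOE+xs*.078+yr*(y+.0335*np.cos(a))[:,None]+n*(.0335+.0335*np.sin(a))[:,None]
    q=proj(c,pts); print(nm,q.min(0).round(1),q.max(0).round(1),q.mean(0).round(1))
T0,R0=cur()
# regrasp plan
print('cur d',R0[:,1].round(3),'jaw',R0[:,0].round(3))
m=xs; yc=-.008
for e2 in(-25,-30,-35):
    o=TOE+xs*.001+yr*yc+n*.033
    d=-np.sin(np.radians(e2))*m-np.cos(np.radians(e2))*n
    T,R=pose(o,m,d,.038,.004)
    for Rr in(R,R@np.diag([-1,1,-1])):
        q,e=ik(T,Rr,P,np.radians([-25,24,-57,107,-48,100])); q2,e2_=ik(T,Rr,P,np.radians([-25,24,-57,107,-48,-80]))
        print(e2,e,np.degrees(q).round(),e2_,np.degrees(q2).round())
    Tf,Rf=place(R,T,o,m,TOE+xs*.042+n*.0755,-n,-xs); c=clear(Tf,Rf); print('final body',show(c,.03)); print([ (np.degrees(r[1]).round().tolist(),show(r[3],.02)) for r in ok(Tf,Rf,thr=-.05,n=8)])
E
```

```text
pre [199.3 231.4] [227.7 260.6] [213.7 246. ]
a [202.7 231.5] [231.2 260.7] [217.2 246.1]
b [204.8 231.6] [233.3 260.9] [219.3 246.2]
cur d [-0.006  0.339 -0.941] jaw [1.    0.019 0.   ]
-25 4.152059175792025e-12 [-23.  24. -59. 108. -47.  99.] 0.6287867685430919 [ -17.   20.  -38.   32.  -32. -177.]
-25 3.699682607630377e-15 [-23.  24. -59. 108. -47. -81.] 4.03755858749781e-12 [-23.  24. -59. 108. -47. -81.]
final body {('body', 'slats'): 27, ('body', 'knob'): 10, ('neck', 'knob'): 10, ('fing', 'slats'): 23}
[([-39.0, 39.0, 8.0, -29.0, -88.0, -131.0], {('body', 'knob'): 10, ('neck', 'knob'): 10}), ([-39.0, 39.0, 8.0, -29.0, -88.0, 49.0], {('body', 'knob'): 10, ('neck', 'knob'): 10})]
-30 1.735938424688236e-11 [-22.  26. -60. 110. -54.  95.] 0.709647713329642 [ -16.   20.  -38.   34.  -33. -177.]
-30 2.667145338037471e-15 [-22.  26. -60. 110. -54. -85.] 1.7062532551809862e-11 [-22.  26. -60. 110. -54. -85.]
final body {('body', 'knob'): 18, ('neck', 'knob'): 20, ('fing', 'slats'): 22}
[([-38.0, 36.0, 5.0, -27.0, -83.0, -132.0], {('body', 'knob'): 18}), ([-38.0, 36.0, 5.0, -27.0, -83.0, 48.0], {('body', 'knob'): 18})]
-35 3.475904781795379e-09 [-21.  29. -60. 111. -60.  91.] 0.7903103190198171 [ -16.   20.  -38.   35.  -33. -177.]
-35 1.7049691366517732e-10 [-21.  29. -60. 111. -60. -89.] 3.4262740263334305e-09 [-21.  29. -60. 111. -60. -89.]
final body {('body', 'knob'): 27, ('fing', 'slats'): 21}
[([-36.0, 34.0, 2.0, -24.0, -78.0, -134.0], {}), ([-36.0, 34.0, 2.0, -24.0, -78.0, 46.0], {})]
```

```bash
cat > plan2.py <<'E'
from mk import *
m=xs; yc=-.008; e2=np.radians(-30)
o=TOE+xs*.001+yr*yc+n*.033
d=-np.sin(e2)*m-np.cos(e2)*n
TR,RR=pose(o,m,d,.038,.004); RR=RR@np.diag([-1,1,-1])
TIN2=box(TOE+xs*.0385+yr*yc+n*.0335,RL,[.0375,.034,.034],'tinL')
E
python3 - <<'E'
from plan2 import *
qr,e=ik(TR,RR,P,np.radians([-22,26,-60,110,-54,-85])); print(e,np.degrees(qr).round(1))
Th=TR-RR[:,1]*.10; qh,e=ik(Th,RR,P,qr); print('hover',e,np.degrees(qh).round(1),Th.round(3),show(clear(Th,RR,qh,extra=[TIN2])))
Tf,Rf=place(RR,TR,o,m,TOE+xs*.042+n*.0755,-n,-xs)
for j6 in(-132,48): 
    qf,e=ik(Tf,Rf,P,np.radians([-38,36,5,-27,-83,j6])); print('final',j6,e,np.degrees(qf).round(1))
T0,R0=cur(); q0,_=ik(T0,R0,P,qnow())
Tb=T0-R0[:,1]*.10+np.array([0,0,.04]); qb,e=ik(Tb,R0,P,q0); print('retreat',e,np.degrees(qb).round(1),Tb.round(3))
import itertools
def jp(qa,qb,N=30,extra=[TIN2]):
    w={};prev=None;tr=0;rt=0
    for t in np.linspace(0,1,N+1):
        q=qa+(qb-qa)*t;T,R,_=fk(q,P)
        if prev: tr=max(tr,np.linalg.norm(T-prev[0]));rt=max(rt,np.degrees(Rot.from_matrix(R@prev[1].T).magnitude()))
        prev=(T,R)
        for k,v in clear(T,R,q,extra=extra).items(): w[k]=min(w.get(k,1),v)
    return show(w,.03),tr*1000,rt
print(jp(qb,qh))
E
```

```text
2.9713175418391247e-15 [-22.   26.1 -59.5 110.2 -53.6 -85.1]
hover 7.476252571862288e-12 [ -1.8  18.4 -60.   84.9 -55.4 -75.9] [ 0.423 -0.268  0.149] {}
final -132 1.1719360447877571 [ -55.3   18.2  -46.4 -181.2   -9.1 -129. ]
final 48 1.5265973215008797e-13 [-37.6  36.4   5.4 -26.6 -83.3  47.7]
retreat 1.9822224796409704e-11 [ -35.9   25.2    8.4  -15.7  -85.5 -140.1] [ 0.42  -0.396  0.233]
({}, np.float64(21.13947395739163), np.float64(6.9124573811773935))
```

```bash
python3 - <<'E'
from plan2 import *
T0,R0=cur(); Tb=T0-R0[:,1]*.10+np.array([0,0,.04]); prow(Tb,R0)
E
```

```text
ROW [0.064, -3.386, 13.409, 0.0, 0.0, 0.0] T [ 0.4198 -0.3961  0.2326]
```

{"method": "carry_out", "body": {"steps": [[[0, -0.7, 1.9, 0, 0, 0], [0, -1.4, 4, 0, 0, 0], [0.1, -2.4, 7, 0, 0, 0], [0.1, -3.4, 10, 0, 0, 0], [0.1, -3.4, 13.4, 0, 0, 0]]]}}

```text
time_s: 17.35
tcp_pos: [0.4198, -0.3969, 0.2325]
ee_rot: [[1.0, -0.007, -0.017], [0.019, 0.339, 0.941], [-0.001, -0.941, 0.339]]
wrist_force: [0.5, 0.2, -1.0]
gripper_width: 1.001
```

```bash
python3 - <<'E'
from plan2 import *
done([.1,-3.4,13.4,0,0,0])
T0,R0=cur(); q0,_=ik(T0,R0,P,qnow())
qr,e=ik(TR,RR,P,np.radians([-22,26,-60,110,-54,-85]))
Th=TR-RR[:,1]*.10; qh,e=ik(Th,RR,P,qr)
ps=[fk(q0+(qh-q0)*t,P)[:2] for t in np.linspace(0,1,20)[1:]]
for r in rowsfrom(T0,R0,ps): print(r,end=',')
E
```

```text
cmd [ 0.4202 -0.3962  0.2325] meas [ 0.4198 -0.3969  0.2325] err deg [ 0.03  0.04 -0.03] F [ 0.5  0.2 -1. ] w 1.001 t 17.35 j [ -36.    25.3    8.5  -15.7  -85.6 -140. ]
[-1.93, -0.12, -1.08, -0.053, 0.057, 0.111],[-3.69, -0.36, -1.87, -0.103, 0.114, 0.229],[-5.23, -0.69, -2.4, -0.147, 0.17, 0.355],[-6.51, -1.08, -2.71, -0.187, 0.226, 0.488],[-7.48, -1.5, -2.82, -0.221, 0.281, 0.628],[-8.13, -1.9, -2.8, -0.25, 0.335, 0.773],[-8.45, -2.24, -2.69, -0.274, 0.388, 0.924],[-8.45, -2.46, -2.53, -0.292, 0.44, 1.079],[-8.13, -2.53, -2.38, -0.303, 0.491, 1.24],[-7.53, -2.38, -2.28, -0.309, 0.542, 1.404],[-6.69, -1.98, -2.27, -0.308, 0.591, 1.572],[-5.67, -1.3, -2.39, -0.3, 0.64, 1.743],[-4.54, -0.29, -2.67, -0.285, 0.688, 1.916],[-3.36, 1.06, -3.13, -0.263, 0.735, 2.092],[-2.22, 2.76, -3.79, -0.232, 0.781, 2.27],[-1.21, 4.8, -4.66, -0.194, 0.826, 2.45],[-0.41, 7.19, -5.72, -0.146, 0.871, 2.63],[0.11, 9.88, -6.98, -0.087, 0.914, 2.812],[0.25, 12.84, -8.39, 0.018, -0.955, -2.993],
```

{"method": "carry_out", "body": {"steps": [[[-1.93, -0.12, -1.08, -0.053, 0.057, 0.111], [-3.69, -0.36, -1.87, -0.103, 0.114, 0.229], [-5.23, -0.69, -2.4, -0.147, 0.17, 0.355], [-6.51, -1.08, -2.71, -0.187, 0.226, 0.488], [-7.48, -1.5, -2.82, -0.221, 0.281, 0.628], [-8.13, -1.9, -2.8, -0.25, 0.335, 0.773], [-8.45, -2.24, -2.69, -0.274, 0.388, 0.924], [-8.45, -2.46, -2.53, -0.292, 0.44, 1.079], [-8.13, -2.53, -2.38, -0.303, 0.491, 1.24], [-7.53, -2.38, -2.28, -0.309, 0.542, 1.404], [-6.69, -1.98, -2.27, -0.308, 0.591, 1.572], [-5.67, -1.3, -2.39, -0.3, 0.64, 1.743], [-4.54, -0.29, -2.67, -0.285, 0.688, 1.916], [-3.36, 1.06, -3.13, -0.263, 0.735, 2.092], [-2.22, 2.76, -3.79, -0.232, 0.781, 2.27], [-1.21, 4.8, -4.66, -0.194, 0.826, 2.45], [-0.41, 7.19, -5.72, -0.146, 0.871, 2.63], [0.1, 9.9, -7, -0.087, 0.914, 2.812], [0.3, 12.8, -8.4, 0.018, -0.955, -2.993], [0.3, 12.8, -8.4, 0.018, -0.955, -2.993]]]}}

```text
time_s: 19.85
tcp_pos: [0.4222, -0.2677, 0.1476]
ee_rot: [[-1.0, 0.016, 0.014], [-0.021, -0.821, -0.571], [0.003, -0.571, 0.821]]
wrist_force: [1.0, -1.0, 0.3]
gripper_width: 1.0
```

```bash
python3 - <<'E'
from plan2 import *
from h import *
done([.3,12.8,-8.4,.018,-.955,-2.993])
for nn in('scene','top'): c=snap(nn,nn+'11.png')
a=cv2.imread('pics/scene11.png')[190:320,150:300]; b=cv2.imread('pics/top11.png')[240:380,340:500]
cv2.imwrite('pics/x11.png',np.hstack([cv2.resize(a,(400,350)),cv2.resize(b,(400,350))]))
prow(TR,RR)
E
```

```text
cmd [ 0.4232 -0.2682  0.1485] meas [ 0.4222 -0.2677  0.1476] err deg [0.01 0.13 0.15] F [ 1.  -1.   0.3] w 1.0 t 19.85 j [ -1.9  18.4 -60.2  85.1 -55.4 -75.9]
ROW [0.103, -8.169, -5.7, -0.0, -0.0, 0.0] T [ 0.4242 -0.3499  0.0915]
```

View pics/x11.png

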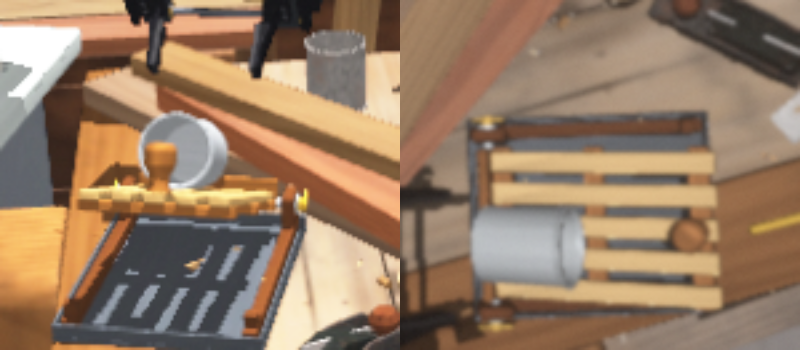

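```bash
python3 - <<'E'
from plan2 import *
from h import *
c=dict(np.load('pics/top11.png.npz')); im=c['image'][:,:,::-1]
K=8;x0,y0=360,300
cr=cv2.resize(im[y0:y0+70,x0:x0+95],None,fx=K,fy=K,interpolation=3).copy()
for yc,col in((-.013,(0,0,255)),(-.006,(0,255,0))):
    for xx,r in((.001,.032),(.076,.0335)):
        a=np.linspace(0,2*np.pi,50); pts=TOE+xs*xx+yr*(yc+r*np.cos(a))[:,None]+n*(.033+r*np.sin(a))[:,None]
        cv2.polylines(cr,[((proj(c,pts)-[x0,y0]+.5)*K).astype(int)],True,col,1)
cv2.imwrite('pics/x12.png',cr)
E
```

```text
(no output)
```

View pics/x12.png

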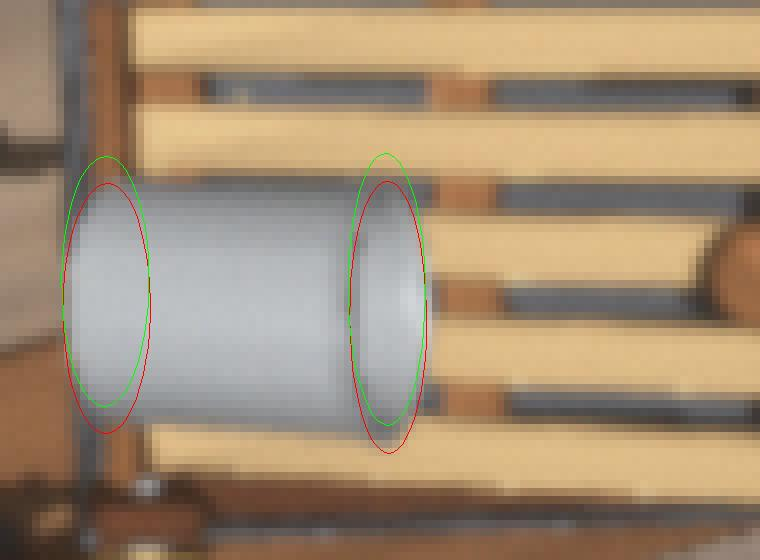

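```bash
sed -i 's/yc=-.008/yc=-.0122/; s/xs\*.001+yr/xs*.0015+yr/' plan2.py; python3 - <<'E'
from plan2 import *
T0,R0=cur(); print(show(clear(TR,RR,ik(TR,RR,P,np.radians([-22,26,-60,110,-54,-85]))[0]),.02)); chk(T0,R0,TR-RR[:,1]*.03,RR,qnow()); prow(TR,RR)
E
```

```text
{('body', 'boards'): 12, ('fing', 'slats'): 15}
ik err 0.0 q end [-16.8  23.4 -60.7 103.8 -53.6 -83. ] max step [1.3 0.5 0.2 1.6 0.3 0.6] {}
ROW [-0.316, -8.223, -5.679, -0.0, -0.0, 0.0] T [ 0.42   -0.3504  0.0917]
```

```bash
python3 - <<'E'
from plan2 import *
T0,R0=cur()
for dy in (0,.01):
  for e in(-20,-24,-27,-30):
    e2=np.radians(e); d=-np.sin(e2)*m-np.cos(e2)*n
    T,R=pose(o,m,d,.038,.004); R=R@np.diag([-1,1,-1])
    q=qnow(); sl=Slerp([0,1],Rot.from_matrix([R0,R])); js=[]
    for t in np.linspace(0,1,11): q,er=ik(T0+(T-T0)*t,sl(min(1,2.5*t)).as_matrix(),P,q); js.append(np.degrees(q[2]))
    print(e,np.round(js,1),er)
E
```

```text
-20 [-60.  -59.6 -59.2 -58.7 -58.2 -58.3 -58.3 -58.3 -58.2 -58.  -57.8] 1.7836471475913543e-15
-24 [-60.  -59.9 -59.7 -59.5 -59.3 -59.3 -59.3 -59.2 -59.1 -58.9 -58.7] 1.2492363612957837e-15
-27 [-60.  -60.  -60.1 -60.1 -60.  -60.  -60.  -59.9 -59.8 -59.6 -59.4] 1.2237018083672256e-15
-30 [-60.  -60.2 -60.4 -60.5 -60.6 -60.7 -60.6 -60.5 -60.4 -60.2 -60. ] 2.374244824398161e-15
-20 [-60.  -59.6 -59.2 -58.7 -58.2 -58.3 -58.3 -58.3 -58.2 -58.  -57.8] 1.7836471475913543e-15
-24 [-60.  -59.9 -59.7 -59.5 -59.3 -59.3 -59.3 -59.2 -59.1 -58.9 -58.7] 1.2492363612957837e-15
-27 [-60.  -60.  -60.1 -60.1 -60.  -60.  -60.  -59.9 -59.8 -59.6 -59.4] 1.2237018083672256e-15
-30 [-60.  -60.2 -60.4 -60.5 -60.6 -60.7 -60.6 -60.5 -60.4 -60.2 -60. ] 2.374244824398161e-15
```

Use e2 = -27, for joint-3 margin.

```bash
sed -i 's/np.radians(-30)/np.radians(-27)/' plan2.py; python3 - <<'E'
from plan2 import *
T0,R0=cur(); prow(TR-RR[:,1]*.06,RR); prow(TR,RR); q=chk(T0,R0,TR-RR[:,1]*.06,RR,qnow(),extra_=0) if 0 else chk(T0,R0,TR-RR[:,1]*.06,RR,qnow()); chk(TR-RR[:,1]*.06,RR,TR,RR,q)
E
```

```text
ROW [-0.407, -3.48, -2.006, 0.052, 0.001, 0.0] T [ 0.4191 -0.303   0.1284]
ROW [-0.316, -8.22, -5.683, 0.052, 0.001, 0.0] T [ 0.42   -0.3504  0.0917]
ik err 0.0 q end [-11.5  19.4 -60.2  94.3 -50.7 -76.7] max step [0.8 0.1 0.1 0.8 0.4 0.1] {}
ik err 0.0 q end [-23.2  24.6 -59.4 109.7 -49.9 -82.7] max step [1.  0.5 0.1 1.4 0.1 0.6] {('body', 'boards'): 15, ('fing', 'slats'): 15}
```

{"method": "carry_out", "body": {"steps": [[[-0.2, -1.7, -1, 0.052, 0.001, 0], [-0.4, -3.5, -2, 0.052, 0.001, 0], [-0.4, -4.7, -3, 0.052, 0.001, 0], [-0.3, -6, -4, 0.052, 0.001, 0], [-0.3, -7.3, -5, 0.052, 0.001, 0], [-0.3, -8.2, -5.7, 0.052, 0.001, 0], [-0.3, -8.2, -5.7, 0.052, 0.001, 0], [-0.3, -8.2, -5.7, 0.052, 0.001, 0]]], "fingers": 0}}

```text
time_s: 20.95
tcp_pos: [0.4203, -0.3509, 0.0915]
ee_rot: [[-1.0, 0.015, 0.011], [-0.018, -0.79, -0.612], [-0.001, -0.612, 0.791]]
wrist_force: [0.1, 0.1, -0.2]
gripper_width: 0.999
```

{"method": "carry_out", "body": {"steps": [[[0, 0, 0, 0, 0, 0], [0, 0, 0, 0, 0, 0], [0, 0, 0, 0, 0, 0], [0, 0, 0, 0, 0, 0], [0, 0, 0, 0, 0, 0]]], "fingers": 255}}

```text
time_s: 21.58
tcp_pos: [0.4204, -0.3504, 0.0913]
ee_rot: [[-1.0, 0.016, 0.012], [-0.02, -0.79, -0.612], [-0.0, -0.612, 0.791]]
wrist_force: [0.3, 2.0, 0.2]
gripper_width: 0.733
```

```bash
python3 - <<'E'
from plan2 import *
from h import *
done([-.3,-8.2,-5.7,.052,.001,0])
for nn in('scene','top'): c=snap(nn,nn+'12.png')
a=cv2.imread('pics/scene12.png')[190:320,150:300]; b=cv2.imread('pics/top12.png')[240:380,340:500]
cv2.imwrite('pics/x12.png',np.hstack([cv2.resize(a,(400,350)),cv2.resize(b,(400,350))]))
E
```

```text
cmd [ 0.4202 -0.3502  0.0915] meas [ 0.4204 -0.3504  0.0913] err deg [-0.02 -0.02  0.05] F [0.3 2.  0.2] w 0.733 t 21.575 j [-23.2  24.6 -59.4 109.8 -50.  -82.8]
```

View pics/x12.png

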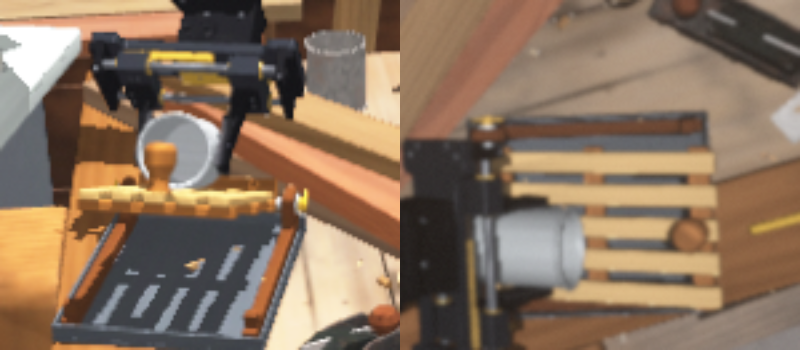

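```bash
cat > plan3.py <<'E'
from plan2 import *
import json
if not __import__('os').path.exists('grab.json'):
    T0,R0=cur(); json.dump([T0.tolist(),R0.tolist()],open('grab.json','w'))
TG,RG=[np.array(v) for v in json.load(open('grab.json'))]
t=np.radians(1.15); z0=np.cos(t)*xs+np.sin(t)*n; o0=TOE+xs*.0015+yr*-.0122+n*.0317
loc=(RG.T@(o0-TG),RG.T@z0)
def FIN(hn,xt=.045,yt=0): return place(RG,TG,o0,z0,TOE+xs*xt+yr*yt+n*(.075+hn),-n,-xs)
E
python3 - <<'E'
from plan3 import *
Tf,Rf=FIN(0); Th,_=FIN(.09)
qg,_=ik(TG,RG,P,qnow())
qh,e=ik(Th,Rf,P,np.radians([-38,36,5,-27,-83,48])); print(e,np.degrees(qh).round(1))
for up in (n*.10, Z*.12, Z*.1-xs*0+yr*0):
    q=chk(TG,RG,TG+up,RG,qg,loc=loc); print(up)
    jpath(q,qh,30,loc)
q2=chk(Th,Rf,Tf,Rf,qh,loc=loc)
E
```

```text
5.903091716352541e-10 [-36.7  30.9   7.7 -29.8 -92.8  43.3]
ik err 0.0 q end [ -8.4  13.8 -57.3  84.5 -51.6 -66. ] max step [1.3 1.  0.4 2.2 0.5 1.5] {('body', 'boards'): 15, ('fing', 'slats'): 15, ('tin', 'slats'): -2, ('tin', 'lip'): 2, ('tin', 'nut'): 1}
[-0.00081303  0.04257017  0.09048271]
{}
ik err 0.0 q end [-14.6  12.  -54.4  86.2 -49.7 -59.6] max step [0.7 1.2 0.6 2.  0.4 2. ] {('body', 'boards'): 15, ('fing', 'slats'): 15, ('tin', 'slats'): -2, ('tin', 'lip'): 2, ('tin', 'nut'): 1}
[0.   0.   0.12]
{}
ik err 0.0 q end [-16.   13.8 -55.6  90.1 -49.1 -63.5] max step [0.6 1.  0.5 1.7 0.3 1.7] {('body', 'boards'): 15, ('fing', 'slats'): 15, ('tin', 'slats'): -2, ('tin', 'lip'): 2, ('tin', 'nut'): 1}
[0.  0.  0.1]
{}
ik err 0.0 q end [-39.2  38.3   8.2 -28.7 -87.7  48.7] max step [0.2 0.6 0.1 0.1 0.5 0.5] {('tin', 'lip'): 12, ('tin', 'slats'): 0, ('body', 'knob'): 9, ('tin', 'nut'): 7, ('neck', 'knob'): 11}
```

{"method": "carry_out", "body": {"steps": [[[0, 0, 0.5, 0, 0, 0], [0, 0, 1.5, 0, 0, 0], [0, 0, 4, 0, 0, 0], [0, 0, 8, 0, 0, 0], [0, 0, 12, 0, 0, 0], [0, 0, 12, 0, 0, 0]]]}}

```text
time_s: 22.42
tcp_pos: [0.421, -0.3501, 0.2144]
ee_rot: [[-1.0, 0.019, 0.007], [-0.02, -0.791, -0.612], [-0.006, -0.612, 0.791]]
wrist_force: [0.5, -0.1, -2.0]
gripper_width: 0.734
```

```bash
python3 - <<'E'
from plan3 import *
done([0,0,12,0,0,0])
T0,R0=cur(); q0,_=ik(T0,R0,P,qnow())
Th,Rf=FIN(.09,.041); qh,e=ik(Th,Rf,P,np.radians([-38,36,5,-27,-83,48])); print(e,np.degrees(qh).round(1))
N=24; ps=jpath(q0,qh,N,loc); prev=(T0,R0);mr=mt=0
for T,R in ps: mr=max(mr,np.degrees(Rot.from_matrix(R@prev[1].T).magnitude()));mt=max(mt,np.linalg.norm(T-prev[0]));prev=(T,R)
print(mr,mt)
print(rowsfrom(T0,R0,ps[:12])); print(rowsfrom(T0,R0,ps[11:12]));print(rowsfrom(ps[11][0],ps[11][1],ps[12:]))
E
```

```text
cmd [ 0.4202 -0.3502  0.2115] meas [ 0.421  -0.3501  0.2144] err deg [-0.06 -0.39  0.04] F [ 0.5 -0.1 -2. ] w 0.734 t 22.425 j [-14.6  11.7 -54.3  86.3 -49.6 -59.6]
4.318577107854882e-10 [-36.5  30.7   7.2 -29.9 -92.4  43.3]
{}
6.893093019913512 0.026278594334280526
[[-0.93, -2.34, 0.77, 0.001, 0.03, -0.06], [-2.04, -4.39, 1.37, 0.01, 0.062, -0.119], [-3.28, -6.15, 1.8, 0.027, 0.095, -0.176], [-4.62, -7.61, 2.06, 0.053, 0.128, -0.232], [-5.99, -8.76, 2.15, 0.087, 0.16, -0.284], [-7.34, -9.61, 2.07, 0.129, 0.192, -0.334], [-8.64, -10.16, 1.85, 0.179, 0.221, -0.379], [-9.84, -10.42, 1.49, 0.237, 0.249, -0.419], [-10.89, -10.41, 1.02, 0.302, 0.273, -0.454], [-11.77, -10.15, 0.44, 0.373, 0.294, -0.482], [-12.44, -9.67, -0.2, 0.45, 0.311, -0.504], [-12.88, -8.99, -0.9, 0.533, 0.324, -0.519]]
[[-12.88, -8.99, -0.9, 0.533, 0.324, -0.519]]
[[-0.18, 0.85, -0.72, 0.083, -0.01, -0.022], [-0.1, 1.85, -1.43, 0.169, -0.027, -0.039], [0.25, 2.95, -2.1, 0.258, -0.051, -0.05], [0.88, 4.13, -2.72, 0.347, -0.083, -0.055], [1.78, 5.35, -3.24, 0.437, -0.123, -0.054], [2.93, 6.59, -3.65, 0.527, -0.17, -0.047], [4.32, 7.82, -3.91, 0.616, -0.223, -0.032], [5.94, 9.01, -4.02, 0.702, -0.284, -0.011], [7.75, 10.14, -3.95, 0.786, -0.351, 0.017], [9.72, 11.19, -3.67, 0.866, -0.425, 0.052], [11.82, 12.14, -3.19, 0.943, -0.505, 0.094], [14.02, 12.97, -2.49, 1.014, -0.59, 0.143]]
```

{"method": "carry_out", "body": {"steps": [[[-0.93, -2.34, 0.77, 0.001, 0.03, -0.06], [-2.04, -4.39, 1.37, 0.01, 0.062, -0.119], [-3.28, -6.15, 1.8, 0.027, 0.095, -0.176], [-4.62, -7.61, 2.06, 0.053, 0.128, -0.232], [-5.99, -8.76, 2.15, 0.087, 0.16, -0.284], [-7.34, -9.61, 2.07, 0.129, 0.192, -0.334], [-8.64, -10.16, 1.85, 0.179, 0.221, -0.379], [-9.84, -10.42, 1.49, 0.237, 0.249, -0.419], [-10.89, -10.41, 1.02, 0.302, 0.273, -0.454], [-11.77, -10.15, 0.44, 0.373, 0.294, -0.482], [-12.44, -9.67, -0.2, 0.45, 0.311, -0.504], [-12.9, -9, -0.9, 0.533, 0.324, -0.519]]]}}

```text
time_s: 23.92
tcp_pos: [0.29, -0.4399, 0.2008]
ee_rot: [[-0.832, -0.518, -0.2], [0.368, -0.244, -0.897], [0.416, -0.82, 0.393]]
wrist_force: [-0.1, -0.2, -1.7]
gripper_width: 0.732
```

```bash
python3 - <<'E'
from plan3 import *
done([-12.9,-9,-.9,.533,.324,-.519])
E
```

```text
cmd [ 0.2912 -0.4402  0.2025] meas [ 0.29   -0.4399  0.2008] err deg [ 0.25  0.09 -0.1 ] F [-0.1 -0.2 -1.7] w 0.732 t 23.925 j [-25.7  21.5 -23.6  28.  -71.   -8. ]
```

{"method": "carry_out", "body": {"steps": [[[-0.18, 0.85, -0.72, 0.083, -0.01, -0.022], [-0.1, 1.85, -1.43, 0.169, -0.027, -0.039], [0.25, 2.95, -2.1, 0.258, -0.051, -0.05], [0.88, 4.13, -2.72, 0.347, -0.083, -0.055], [1.78, 5.35, -3.24, 0.437, -0.123, -0.054], [2.93, 6.59, -3.65, 0.527, -0.17, -0.047], [4.32, 7.82, -3.91, 0.616, -0.223, -0.032], [5.94, 9.01, -4.02, 0.702, -0.284, -0.011], [7.75, 10.14, -3.95, 0.786, -0.351, 0.017], [9.72, 11.19, -3.67, 0.866, -0.425, 0.052], [11.82, 12.14, -3.19, 0.943, -0.505, 0.094], [14, 13, -2.5, 1.014, -0.59, 0.143], [14, 13, -2.5, 1.014, -0.59, 0.143], [14, 13, -2.5, 1.014, -0.59, 0.143]]]}}

```text
time_s: 25.68
tcp_pos: [0.43, -0.3105, 0.1763]
ee_rot: [[-1.0, -0.014, 0.012], [-0.018, 0.628, -0.778], [0.003, -0.778, -0.629]]
wrist_force: [-0.6, 0.1, -1.5]
gripper_width: 0.728
```

```bash
python3 - <<'E'
from plan3 import *
from h import *
done([14,13,-2.5,1.014,-.59,.143])
for nn in('scene','top'): c=snap(nn,nn+'13.png')
a=cv2.imread('pics/scene13.png')[150:320,140:330]; b=cv2.imread('pics/top13.png')[240:410,330:520]
cv2.imwrite('pics/x13.png',np.hstack([cv2.resize(a,(400,358)),cv2.resize(b,(400,358))]))
for h in(.02,.004,0): prow(*FIN(h,.041))
E
```

```text
cmd [ 0.4312 -0.3102  0.1775] meas [ 0.43   -0.3105  0.1763] err deg [-0.    0.18 -0.02] F [-0.6  0.1 -1.5] w 0.728 t 25.675 j [-36.5  30.8   7.  -29.8 -92.3  43.3]
ROW [0.101, -3.001, -6.323, -0.0, -0.0, 0.0] T [ 0.4322 -0.3402  0.1143]
ROW [0.114, -3.682, -7.771, -0.0, -0.0, 0.0] T [ 0.4323 -0.347   0.0998]
ROW [0.117, -3.853, -8.133, -0.0, -0.0, 0.0] T [ 0.4324 -0.3487  0.0962]
```

View pics/x13.png

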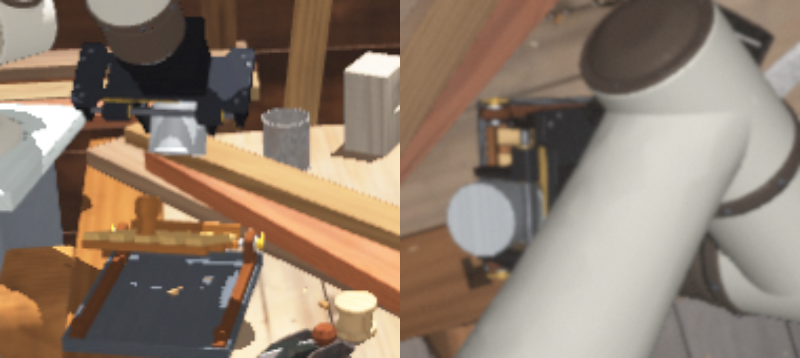

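{"method": "carry_out", "body": {"steps": [[[0.05, -1.5, -3.2, 0, 0, 0], [0.1, -3, -6.3, 0, 0, 0], [0.1, -3.4, -7.2, 0, 0, 0], [0.1, -3.6, -7.6, 0, 0, 0], [0.1, -3.6, -7.6, 0, 0, 0], [0.1, -3.6, -7.6, 0, 0, 0]]]}}

```text
time_s: 26.52
tcp_pos: [0.4324, -0.3466, 0.1023]
ee_rot: [[-1.0, -0.011, 0.016], [-0.019, 0.627, -0.779], [-0.001, -0.779, -0.627]]
wrist_force: [-0.5, -0.1, -2.0]
gripper_width: 0.733
```

{"method": "carry_out", "body": {"steps": [[[0, -0.1, -0.2, 0, 0, 0], [0, -0.1, -0.2, 0, 0, 0], [0, -0.15, -0.3, 0, 0, 0], [0, -0.15, -0.3, 0, 0, 0]]]}}

```text
time_s: 27.02
tcp_pos: [0.4319, -0.348, 0.0979]
ee_rot: [[-1.0, -0.012, 0.014], [-0.019, 0.629, -0.778], [0.0, -0.778, -0.629]]
wrist_force: [-0.3, -0.6, -1.7]
gripper_width: 0.731
```

```bash
python3 - <<'E'
from plan3 import *
from h import *
done([.1,-3.6,-7.6,0,0,0]);done([0,-.15,-.3,0,0,0])
for nn in('scene',): c=snap(nn,nn+'14.png')
cv2.imwrite('pics/x14.png',cv2.resize(cv2.imread('pics/scene14.png')[190:310,150:300],None,fx=5,fy=5,interpolation=3))
prow(*FIN(0,.041))
E
```

```text
cmd [ 0.4322 -0.3462  0.1015] meas [ 0.4319 -0.348   0.0979] err deg [0.01 0.01 0.01] F [-0.3 -0.6 -1.7] w 0.731 t 27.025 j [-38.9  38.1   7.6 -28.8 -87.4  48.6]
cmd [ 0.4322 -0.3477  0.0985] meas [ 0.4319 -0.348   0.0979] err deg [0.01 0.01 0.01] F [-0.3 -0.6 -1.7] w 0.731 t 27.025 j [-38.9  38.1   7.6 -28.8 -87.4  48.6]
ROW [0.017, -0.103, -0.233, -0.0, -0.0, 0.0] T [ 0.4324 -0.3487  0.0962]
```

View pics/x14.png

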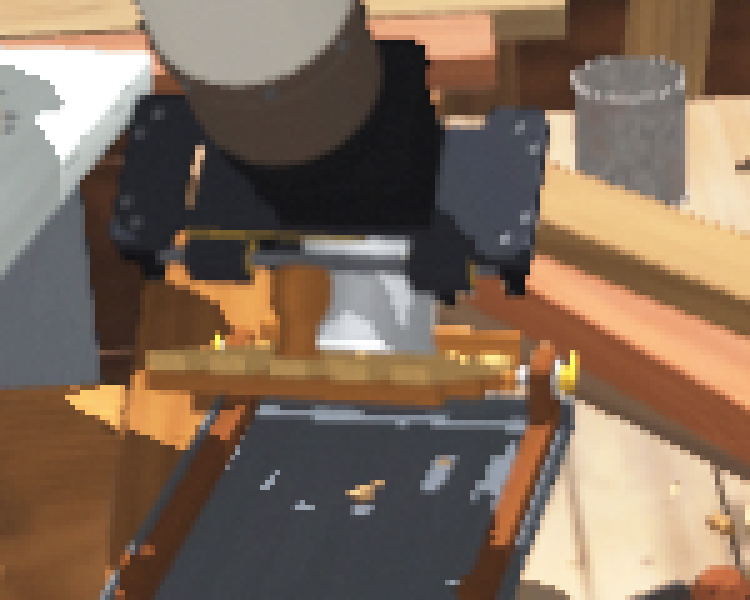

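Not in contact yet; creep on in 0.5–1 mm steps.

{"method": "carry_out", "body": {"steps": [[[0, -0.05, -0.1, 0, 0, 0], [0, -0.05, -0.1, 0, 0, 0], [0, -0.08, -0.18, 0, 0, 0], [0, -0.08, -0.18, 0, 0, 0]]]}}

```text
time_s: 27.58
tcp_pos: [0.432, -0.3487, 0.0974]
ee_rot: [[-1.0, -0.012, 0.015], [-0.02, 0.629, -0.777], [-0.0, -0.777, -0.629]]
wrist_force: [0.2, 0.6, 4.2]
gripper_width: 0.731
```

{"method": "carry_out", "body": {"steps": [[[0, -0.02, -0.06, 0, 0, 0], [0, -0.04, -0.1, 0, 0, 0]]]}}

```text
time_s: 27.82
tcp_pos: [0.432, -0.3488, 0.0973]
ee_rot: [[-1.0, -0.013, 0.016], [-0.02, 0.63, -0.777], [-0.0, -0.777, -0.63]]
wrist_force: [0.1, 1.4, 9.6]
gripper_width: 0.733
```

```bash
python3 - <<'E'
from plan3 import *
done([0,-.12,-.28,0,0,0])
E
```

```text
cmd [ 0.4322 -0.3489  0.0957] meas [ 0.432  -0.3488  0.0973] err deg [ 0.09 -0.04  0.1 ] F [0.1 1.4 9.6] w 0.733 t 27.825 j [-39.   38.2   7.8 -28.8 -87.5  48.8]
```

{"method": "carry_out", "body": {"steps": [[[0, 0.03, 0.07, 0, 0, 0], [0, 0.04, 0.09, 0, 0, 0], [0, 0.04, 0.09, 0, 0, 0]]]}}

```text
time_s: 28.2
tcp_pos: [0.432, -0.3487, 0.0974]
ee_rot: [[-1.0, -0.012, 0.016], [-0.02, 0.629, -0.777], [-0.0, -0.778, -0.629]]
wrist_force: [-0.6, 1.6, 6.4]
gripper_width: 0.735
```

{"method": "carry_out", "body": {"steps": [[[0, 0.02, 0.05, 0, 0, 0], [0, 0.03, 0.07, 0, 0, 0], [0, 0.03, 0.07, 0, 0, 0]]]}}

```text
time_s: 28.58
tcp_pos: [0.432, -0.3486, 0.0974]
ee_rot: [[-1.0, -0.012, 0.015], [-0.019, 0.628, -0.778], [-0.0, -0.778, -0.628]]
wrist_force: [-0.2, 0.2, 6.2]
gripper_width: 0.732
```

{"method": "carry_out", "body": {"steps": [[[0, 0, 0, 0, 0, 0], [0, 0, 0, 0, 0, 0], [0, 0, 0, 0, 0, 0], [0, 0, 0, 0, 0, 0], [0, 0, 0, 0, 0, 0]]], "fingers": 0}}

```text
time_s: 29.2
tcp_pos: [0.432, -0.3486, 0.0967]
ee_rot: [[-1.0, -0.012, 0.014], [-0.019, 0.628, -0.778], [0.0, -0.778, -0.629]]
wrist_force: [0.5, 0.3, -0.1]
gripper_width: 0.995
```

```bash
python3 - <<'E'
from plan3 import *
from h import *
done([0,.07,.16,0,0,0])
for nn in('scene','top'): c=snap(nn,nn+'15.png')
cv2.imwrite('pics/x15.png',cv2.resize(cv2.imread('pics/scene15.png')[190:310,150:300],None,fx=5,fy=5,interpolation=3))
T0,R0=cur(); d=R0[:,1]
q=chk(T0,R0,T0-d*.10,R0,qnow()); q=chk(T0-d*.1,R0,T0-d*.1+np.array([0,-.03,.12]),R0,q); prow(T0-d*.1,R0)
E
```

```text
cmd [ 0.4322 -0.3482  0.0973] meas [ 0.432  -0.3486  0.0967] err deg [ 0.   -0.    0.01] F [ 0.5  0.3 -0.1] w 0.995 t 29.2 j [-39.   38.2   7.7 -28.8 -87.3  48.7]
ik err 0.0 q end [-42.6  38.   19.5 -27.4 -99.5  45.9] max step [0.3 0.1 1.1 0.2 1.  0.2] {('body', 'knob'): 11, ('neck', 'knob'): 13}
ik err 0.0 q end [ -44.5   35.9   33.4  -28.9 -114.5   39.7] max step [0.2 0.3 1.4 0.2 1.3 0.6] {}
ROW [0.12, -6.284, 7.778, 0.0, 0.0, 0.0] T [ 0.4334 -0.411   0.1751]
```

View pics/x15.png

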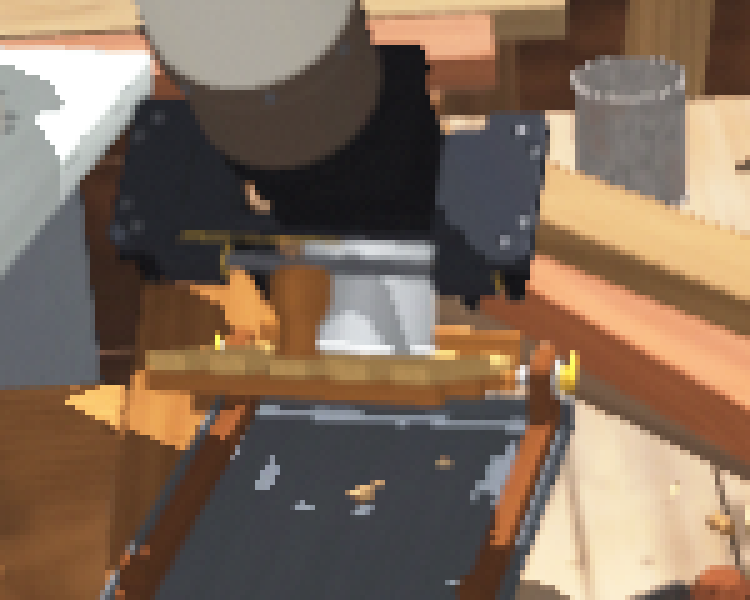

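{"method": "carry_out", "body": {"steps": [[[0, -1, 1.25, 0, 0, 0], [0, -2, 2.5, 0, 0, 0], [0.1, -4, 5, 0, 0, 0], [0.1, -6.3, 7.8, 0, 0, 0], [0, -8, 12, 0, 0, 0], [-2, -12, 17, 0, 0, 0], [-6, -17, 20, 0, 0, 0], [-10, -22, 20, 0, 0, 0], [-10, -22, 20, 0, 0, 0]]]}}

```text
time_s: 30.42
tcp_pos: [0.3285, -0.5718, 0.2974]
ee_rot: [[-1.0, -0.009, 0.01], [-0.013, 0.627, -0.779], [0.001, -0.779, -0.627]]
wrist_force: [0.3, 0.7, -0.9]
gripper_width: 1.004
```

```bash
python3 - <<'E'
from plan3 import *
from h import *
done([-10,-22,20,0,0,0])
for nn in('scene','top'): c=snap(nn,nn+'16.png')
a=cv2.imread('pics/scene16.png')[200:310,160:290]; 
cv2.imwrite('pics/x16.png',cv2.resize(a,None,fx=5,fy=5,interpolation=3))
E
```

```text
cmd [ 0.3322 -0.5682  0.2973] meas [ 0.3285 -0.5718  0.2974] err deg [-0.11  0.01 -0.31] F [ 0.3  0.7 -0.9] w 1.004 t 30.425 j [ -56.2   43.3   45.9  -24.4 -124.1   48.8]
```

View pics/x16.png

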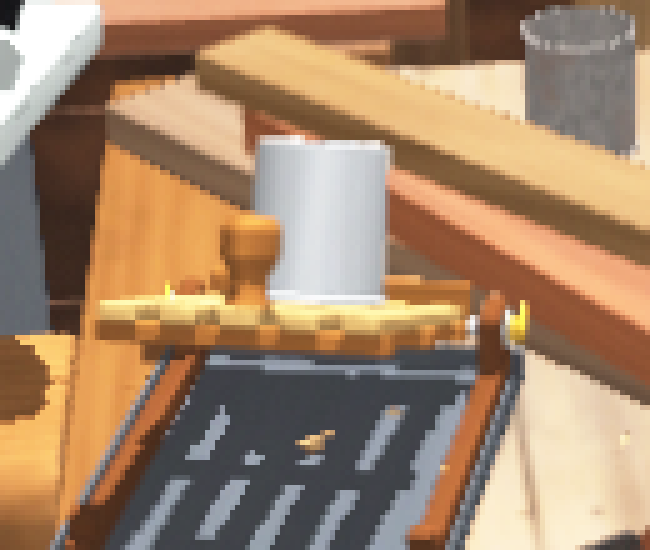

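View pics/top16.png

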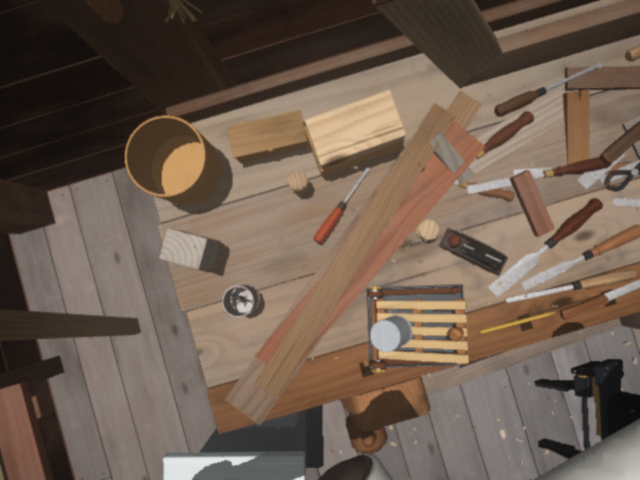

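```bash
python3 - <<'E'
from h import *
a=dict(np.load('pics/top0.png.npz'))['image'].astype(int); b=optics.capture('top')['image'].astype(int); b16=dict(np.load('pics/top16.png.npz'))['image'].astype(int)
g=lambda i:cv2.GaussianBlur(i.mean(2).astype(np.float32),(3,3),0)
for nm,(x,y,w) in dict(nail=(241,301,25),block=(190,250,35),spool=(298,180,15),sdr=(342,205,30),sspool=(428,229,13),plane=(474,252,30),box=(166,156,45)).items():
    A=g(a)[y-w:y+w,x-w:x+w];B=g(b)[y-w:y+w,x-w:x+w]; s,_=cv2.phaseCorrelate(A,B); print(nm,np.round(s,2),'meandiff',np.abs(A-B).mean().round(2))
x,y,w=390,332,40; print('tin still',np.abs(g(b)-g(b16))[y-w:y+w,x-w:x+w].max())
st=sense(); print(st['time_s'],np.abs(st['joint_velocities']).max())
E
```

```text
nail [-0.01 -0.02] meandiff 1.37
block [0.02 0.02] meandiff 1.22
spool [ 0.04 -0.02] meandiff 1.47
sdr [-0.02 -0.02] meandiff 1.5
sspool [0.49 0.48] meandiff 1.32
plane [0.   0.06] meandiff 1.03
box [-0.03  0.01] meandiff 0.84
tin still 1.9166565
30.575 2.179352684199379
```

{"method": "carry_out", "body": {"steps": [[[0, 0, 0, 0, 0, 0], [0, 0, 0, 0, 0, 0], [0, 0, 0, 0, 0, 0], [0, 0, 0, 0, 0, 0]]]}}

```text
time_s: 31.08
tcp_pos: [0.3324, -0.5682, 0.297]
ee_rot: [[-1.0, -0.012, 0.015], [-0.02, 0.628, -0.778], [0.0, -0.778, -0.628]]
wrist_force: [0.8, -0.6, -0.2]
gripper_width: 0.997
```

```bash
python3 - <<'E'
from h import *
a=dict(np.load('pics/top0.png.npz'))['image'].astype(int); b=optics.capture('top')['image'].astype(int); b16=dict(np.load('pics/top16.png.npz'))['image'].astype(int)
g=lambda i:cv2.GaussianBlur(i.mean(2).astype(np.float32),(3,3),0)
x,y,w=428,229,20;A=g(a)[y-w:y+w,x-w:x+w];B=g(b)[y-w:y+w,x-w:x+w];print(cv2.phaseCorrelate(A,B,cv2.createHanningWindow((2*w,2*w),cv2.CV_32F)))
x,y,w=390,332,40; print('tin still',np.abs(g(b)-g(b16))[y-w:y+w,x-w:x+w].max())
print(np.abs(sense()['joint_velocities']).max(), sense()['wrist_force'])
ticket.finish_job()
E
```

```text
((0.12446922784891257, -0.019192837428597898), 1.015956530570984)
tin still 1.7916641
0.2664998528642543 [-0.0619454   0.14264868 -0.78683885]
the job is handed in; nothing more can be done
```

The leaf is raised to about 25° and the empty tin stands mouth-down on the slats near the toe lip. The job was handed in at about 31 s of the 67 s allowed.

**How it was done:** I raised the leaf by its knob and let go. The clutter round the tin left no room for a level grasp, so I could not turn it over in one go. I picked it up at a slant and laid it on its side on the leaf, with its bottom at the lip. Then I re-gripped it from the toe side, turned it over, lowered it until the rim touched, let go and backed off.

**Last checks:**
- **Tin:** it stood rim-flat in the scene view and did not move between the last top pictures, with the arm clear of everything. When it was set down the wrist force reached about 10 N.
- **Other things:** comparing top views from start and end, the tin of nails, block, spool, screwdriver, plane and box had not moved (under 0.1 px). The small spool first showed a shift of 0.5 px, but with a larger, better window this was 0.12 px, so I took it as noise.
- **Leaf angle:** the readings disagreed by about a degree and a half. The arm's path gave 24.9°, the top view 24.6 to 26° and the scene view about 26°. My best estimate is 25.3°, within about 1°. The knob had not visibly shifted after the tin was set down.

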